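# Load the dish reader to its pointer from the warmer

### The arm

A 6-joint arm with a two-finger parallel gripper is mounted at the origin on the work surface. World frame = base frame: x ahead of the robot, y to its left, z up, the work surface at z = 0. Lengths are in m, angles in rad, forces in N, time in s.
With the tool pointing down it reaches from about 0.3 to 0.875 m from the base axis. Payload 4.2 kg.
Tool frame: the origin (TCP) lies at the very end of the fingers, on their centre line; the grasp point (between the pads) lies behind it (robot.grip_depth is the y of the grasp point in the tool frame, in m); y points along the fingers, z is the direction in which the jaws open and shut, and the axes are right-handed (so a half turn about y gives the same grasp; the last joint's range is limited). The gripper opens to 85 mm and grips with 20 to 120 N. Pads are 22 mm wide; open, the fingers measure 114 mm over their backs; the gripper's body (76 mm by 85 mm) begins 54 mm behind the grasp point. The pads swing forward as they close: fully open they stand 13 mm farther back than shut.
Start: joints at [1.24, 0.32, 1.565, -0, 1.257, -0.02], TCP at [0.176, 0.547, 0.231] pointing down, gripper open.
Joint ranges: [-3.11, 3.11], [-0.84, 2.01], [0.21, 2.61], [-1.34, 4.49], [0.05, 2.63], [-2.56, 2.56]. Speed limits (rad/s): [2.57, 2.57, 3.14, 3.14, 3.14, 3.14].

### API

Orientations are given as a rotation vector (axis times angle).
In Python, from plant import robot, vision, workorder gives the robot as it stands.
- The arm moves only by the tool play_rows, never from a script. Its argument "moves" is one flat list of numbers, 6 for each row, row after row: the shift along the world's x, y, z in cm, then the turn, a rotation vector about the world's x, y, z in rad. In form: [tx, ty, tz, rx, ry, rz, tx, ty, tz, rx, ry, rz, ...]. A call has 1 to 8 rows; each row is the pose to reach, as a shift and turn from the pose measured when the call began; what a row does not reach only later rows make up. A row lasts 1/8 s, in which the tool goes at most 62.5 mm and 10.7 degrees, less where a joint would pass 70% of its speed; a pose out of reach is approached as far as the arm can. A call with a gripper value outside its range is refused whole. "grip" is the gripper's target within -1 to 1 (fully open at 1, half-way at 0, shut at -1), set as the call begins (left out, the last holds). The fingers move at their own pace and stop on an object; "grip_force" is the grip in N (left out, the last holds). Time passes only in rows, so rows that repeat a pose let the fingers close. It gives the time, the measured TCP pose, the force and the opening at its end, in the units of the state.
- robot.sense(): the state, without advancing time (a new reading comes with each control period).
- vision.capture(name): name is "side" or "top"; returns (picture, depth): 384x512x3 uint8, red, green, blue; 384x512 float32, m along the optical axis (not along the pixel's ray), 0 where there is no reading.
- vision.get_calibration(name): a dict with "fx", "fy", "cx", "cy" (pixels), "D" ([k1, k2, p1, p2, k3] as OpenCV has them; the pictures are not rectified), "T" (4x4, takes a point from camera to world coordinates). Camera axes: x right, y up, looking along -z (the intrinsics and any distortion apply to the point x, -y, -z); pixel columns grow to the right and rows downward; lengths in m; the calibration is good to about 2 mm. A picture is of the moment at which its call begins. get_calibration takes no time and is no camera call.
- workorder.close_job(): hands the job in, once; it reports no verdict.
The state is a dict: "time": time; "joint_pos": joint angles; "dq": joint speeds; "effort": joint torques, N m; "ee_pos": TCP position; "tool_rot": TCP orientation; "wrist_force": force on the tool from outside, world axes, zero at the start; "torque": the same for the moment, N m; "width": finger opening in m.
Only numpy, scipy, OpenCV 4.12 (cv2) and the standard library are available. Lean on these libraries where they do the work, as an engineer would, in place of code of your own. Each camera call takes 0.05 s, during which the arm holds its last target.

### The job

Swing the warmer's clear hood right over so that it stays open on its own, then take dishes off the warming plate one by one and add them, square and straight, lids up, to the stack begun on the reader's loading platform until the top of the stack is level with the steel pointer on the mast, and no higher. Leave the dishes that are not needed lying flat on the warming plate and lower the hood over them until it is fully shut, without letting it drop. Leave the other things on the bench alone.

Things in the scene. Friction and masses are not known exactly. Their poses are not given: they have to be found in the camera images.
- warmer: The dish warmer: a flat white box with a bare aluminium warming plate on top, 240 mm deep (x) by 370 mm wide (y), plate 45 mm above the bench; no walls round the plate. Origin at the centre of its underside; its x axis points to the hinge side, away from the robot.
- warm_centre (a point): Centre of the part of the plate that the hood covers, on the plate's surface, axes as the warmer's. Inside the hood the free area is 202 mm (x) by 342 mm (y) and 34 mm high.
- hood (a joint): Angle of the clear hood (a shallow clear box, open below, 210 x 350 x 38 mm, about 0.55 kg with a white edging), rad: 0 = shut, its rim down on the plate; 1.65 = fully open, leaning back on its stop. The hinge turns freely: below about 1.3 it falls shut, beyond that it falls open and stays. Opening lifts the side nearest the robot.
- hood_hinge (a point): Middle of the hinge line, at the far rim of the hood, 46 mm above the bench; its own y axis is the hinge axis.
- hood_bar (a point): Middle of the hood's steel handle bar: 120 mm long, 10 mm thick round bar parallel to the hinge, 35 mm clear in front of the hood's front wall; when shut it is 245 mm from the hinge line and 66 mm above the bench, with nothing under it. It can be pinched from above at every angle of the hood. This point turns with the hood.
- pad (a point): Centre of the top face of the reader's loading platform, a 76 mm square aluminium plate on the feeder's deck, 60 mm above the bench; axes square with the platform. Upright steel angles at its four corners, reaching 72 mm above the platform, guide the stack: 71 mm clear between them each way, and the middle of each side is open for 44 mm.
- feeder: The dish reader's low grey stack feeder, fixed. Origin on the bench right under the platform's centre, axes as the platform's. Its deck, 56 mm high, reaches 70 mm to -x, 85 mm to either side; a 70 mm high housing lies 110 to 165 mm to +x. A mast, 20 x 30 mm and 216 mm high, stands at x = +90, y = +62 mm and carries the load pointer.
- mark (a point): Tip of the steel load pointer fixed on the feeder's mast: a 3 mm thick arm that ends 51 mm behind the platform's centre. This point is on the arm's upper face, which is the mark, 80 mm above the platform; axes as the feeder's.
- dish1_c (a point): Centre (half-way up) of a lidded four-well dish: square, 62 x 62 mm, 16 mm high, about 45 g, white tray with amber wells under a clear flat lid that is fixed on; z is up through the lid. It starts on the warming plate under the hood; None if absent. All dishes are alike.
- dish2_c (a point): Centre (half-way up) of a lidded four-well dish: square, 62 x 62 mm, 16 mm high, about 45 g, white tray with amber wells under a clear flat lid that is fixed on; z is up through the lid. It starts on the warming plate under the hood; None if absent. All dishes are alike.
- dish3_c (a point): Centre (half-way up) of a lidded four-well dish: square, 62 x 62 mm, 16 mm high, about 45 g, white tray with amber wells under a clear flat lid that is fixed on; z is up through the lid. It starts on the warming plate under the hood; None if absent. All dishes are alike.
- dish4_c (a point): Centre (half-way up) of a lidded four-well dish: square, 62 x 62 mm, 16 mm high, about 45 g, white tray with amber wells under a clear flat lid that is fixed on; z is up through the lid. It starts on the warming plate under the hood; None if absent. All dishes are alike.
- dish5_c (a point): Centre (half-way up) of a lidded four-well dish: square, 62 x 62 mm, 16 mm high, about 45 g, white tray with amber wells under a clear flat lid that is fixed on; z is up through the lid. It starts on the warming plate under the hood; None if absent. All dishes are alike.
- dish6_c (a point): Centre (half-way up) of a lidded four-well dish: square, 62 x 62 mm, 16 mm high, about 45 g, white tray with amber wells under a clear flat lid that is fixed on; z is up through the lid. It starts on the warming plate under the hood; None if absent. All dishes are alike.
- dish7_c (a point): Centre (half-way up) of a lidded four-well dish: square, 62 x 62 mm, 16 mm high, about 45 g, white tray with amber wells under a clear flat lid that is fixed on; z is up through the lid. It starts on the loading platform, already loaded. All dishes are alike.
- dish8_c (a point): Centre (half-way up) of a lidded four-well dish: square, 62 x 62 mm, 16 mm high, about 45 g, white tray with amber wells under a clear flat lid that is fixed on; z is up through the lid. If present it starts on the platform, on the first dish; None if absent. All dishes are alike.
- tape: A paper tape roll, 84 mm across and 19 mm high, lying on the bench in front of the feeder; to be left alone.
- marker: A marker pen, 130 mm long, 13 mm thick, lying on the bench in front of the warmer (None if absent); to be left alone.
- bottle: A reagent bottle, 68 mm across, 110 mm tall, standing to one side; to be left alone.
- beaker: A glass beaker, 72 mm across, 85 mm tall, standing to one side; to be left alone.
- slide_box: A small slide box, 85 x 55 x 32 mm, on the bench to the other side; to be left alone.
- forceps: Steel forceps, 130 mm long, lying on the bench to the side (None if absent); to be left alone.
Not all that is in view belongs to the job. Leave any turquoise look-alike of the part that bears dish7_c alone.

How it is judged:
On the way, in this order (a step that is already met when the one before it is completed fails the run):
1. the hood stands fully open on its own, the robot touching nothing (value of joint hood above 1.55 rad and contact force between each of the fingers, the arm and anything else below 0.5 N), for 0.4 s.
2. the stack on the platform reaches the pointer, released (((horizontal distance between dish1_c and pad below 0.009 m and z of dish1_c in the frame of pad above 0.004 m and angle between dish1_c's own z axis and vertical below 0.1 rad and (angle between the x axis of dish1_c and the x axis of pad, either way round below 0.2 rad or angle between the x axis of dish1_c and the y axis of pad, either way round below 0.2 rad) and z of dish1_c in the frame of mark between -0.012 and -0.004 m) or (horizontal distance between dish2_c and pad below 0.009 m and z of dish2_c in the frame of pad above 0.004 m and angle between dish2_c's own z axis and vertical below 0.1 rad and (angle between the x axis of dish2_c and the x axis of pad, either way round below 0.2 rad or angle between the x axis of dish2_c and the y axis of pad, either way round below 0.2 rad) and z of dish2_c in the frame of mark between -0.012 and -0.004 m) or (horizontal distance between dish3_c and pad below 0.009 m and z of dish3_c in the frame of pad above 0.004 m and angle between dish3_c's own z axis and vertical below 0.1 rad and (angle between the x axis of dish3_c and the x axis of pad, either way round below 0.2 rad or angle between the x axis of dish3_c and the y axis of pad, either way round below 0.2 rad) and z of dish3_c in the frame of mark between -0.012 and -0.004 m) or (horizontal distance between dish4_c and pad below 0.009 m and z of dish4_c in the frame of pad above 0.004 m and angle between dish4_c's own z axis and vertical below 0.1 rad and (angle between the x axis of dish4_c and the x axis of pad, either way round below 0.2 rad or angle between the x axis of dish4_c and the y axis of pad, either way round below 0.2 rad) and z of dish4_c in the frame of mark between -0.012 and -0.004 m) or (horizontal distance between dish5_c and pad below 0.009 m and z of dish5_c in the frame of pad above 0.004 m and angle between dish5_c's own z axis and vertical below 0.1 rad and (angle between the x axis of dish5_c and the x axis of pad, either way round below 0.2 rad or angle between the x axis of dish5_c and the y axis of pad, either way round below 0.2 rad) and z of dish5_c in the frame of mark between -0.012 and -0.004 m) or (horizontal distance between dish6_c and pad below 0.009 m and z of dish6_c in the frame of pad above 0.004 m and angle between dish6_c's own z axis and vertical below 0.1 rad and (angle between the x axis of dish6_c and the x axis of pad, either way round below 0.2 rad or angle between the x axis of dish6_c and the y axis of pad, either way round below 0.2 rad) and z of dish6_c in the frame of mark between -0.012 and -0.004 m) or (horizontal distance between dish7_c and pad below 0.009 m and z of dish7_c in the frame of pad above 0.004 m and angle between dish7_c's own z axis and vertical below 0.1 rad and (angle between the x axis of dish7_c and the x axis of pad, either way round below 0.2 rad or angle between the x axis of dish7_c and the y axis of pad, either way round below 0.2 rad) and z of dish7_c in the frame of mark between -0.012 and -0.004 m) or (horizontal distance between dish8_c and pad below 0.009 m and z of dish8_c in the frame of pad above 0.004 m and angle between dish8_c's own z axis and vertical below 0.1 rad and (angle between the x axis of dish8_c and the x axis of pad, either way round below 0.2 rad or angle between the x axis of dish8_c and the y axis of pad, either way round below 0.2 rad) and z of dish8_c in the frame of mark between -0.012 and -0.004 m)) and contact force between each of the fingers, the arm and anything else below 0.5 N), for 0.4 s.
At the end, for the whole second after the job is handed in: Stack top within 4 mm of the pointer's upper face, no dish higher; every dish either in the stack (within 9 mm of the platform's centre, 0.2 rad of square, 0.1 rad of flat) or flat on the warming plate within the hood, lids up; hood shut (under 0.03 rad) (((horizontal distance between dish1_c and pad below 0.009 m and z of dish1_c in the frame of pad above 0.004 m and angle between dish1_c's own z axis and vertical below 0.1 rad and (angle between the x axis of dish1_c and the x axis of pad, either way round below 0.2 rad or angle between the x axis of dish1_c and the y axis of pad, either way round below 0.2 rad) and z of dish1_c in the frame of mark between -0.012 and -0.004 m) or (horizontal distance between dish2_c and pad below 0.009 m and z of dish2_c in the frame of pad above 0.004 m and angle between dish2_c's own z axis and vertical below 0.1 rad and (angle between the x axis of dish2_c and the x axis of pad, either way round below 0.2 rad or angle between the x axis of dish2_c and the y axis of pad, either way round below 0.2 rad) and z of dish2_c in the frame of mark between -0.012 and -0.004 m) or (horizontal distance between dish3_c and pad below 0.009 m and z of dish3_c in the frame of pad above 0.004 m and angle between dish3_c's own z axis and vertical below 0.1 rad and (angle between the x axis of dish3_c and the x axis of pad, either way round below 0.2 rad or angle between the x axis of dish3_c and the y axis of pad, either way round below 0.2 rad) and z of dish3_c in the frame of mark between -0.012 and -0.004 m) or (horizontal distance between dish4_c and pad below 0.009 m and z of dish4_c in the frame of pad above 0.004 m and angle between dish4_c's own z axis and vertical below 0.1 rad and (angle between the x axis of dish4_c and the x axis of pad, either way round below 0.2 rad or angle between the x axis of dish4_c and the y axis of pad, either way round below 0.2 rad) and z of dish4_c in the frame of mark between -0.012 and -0.004 m) or (horizontal distance between dish5_c and pad below 0.009 m and z of dish5_c in the frame of pad above 0.004 m and angle between dish5_c's own z axis and vertical below 0.1 rad and (angle between the x axis of dish5_c and the x axis of pad, either way round below 0.2 rad or angle between the x axis of dish5_c and the y axis of pad, either way round below 0.2 rad) and z of dish5_c in the frame of mark between -0.012 and -0.004 m) or (horizontal distance between dish6_c and pad below 0.009 m and z of dish6_c in the frame of pad above 0.004 m and angle between dish6_c's own z axis and vertical below 0.1 rad and (angle between the x axis of dish6_c and the x axis of pad, either way round below 0.2 rad or angle between the x axis of dish6_c and the y axis of pad, either way round below 0.2 rad) and z of dish6_c in the frame of mark between -0.012 and -0.004 m) or (horizontal distance between dish7_c and pad below 0.009 m and z of dish7_c in the frame of pad above 0.004 m and angle between dish7_c's own z axis and vertical below 0.1 rad and (angle between the x axis of dish7_c and the x axis of pad, either way round below 0.2 rad or angle between the x axis of dish7_c and the y axis of pad, either way round below 0.2 rad) and z of dish7_c in the frame of mark between -0.012 and -0.004 m) or (horizontal distance between dish8_c and pad below 0.009 m and z of dish8_c in the frame of pad above 0.004 m and angle between dish8_c's own z axis and vertical below 0.1 rad and (angle between the x axis of dish8_c and the x axis of pad, either way round below 0.2 rad or angle between the x axis of dish8_c and the y axis of pad, either way round below 0.2 rad) and z of dish8_c in the frame of mark between -0.012 and -0.004 m)) and z of each of dish1_c, dish2_c, dish3_c, dish4_c, dish5_c, dish6_c, dish7_c, dish8_c in the frame of mark below -0.004 m and ((horizontal distance between dish1_c and pad below 0.009 m and z of dish1_c in the frame of pad above 0.004 m and angle between dish1_c's own z axis and vertical below 0.1 rad and (angle between the x axis of dish1_c and the x axis of pad, either way round below 0.2 rad or angle between the x axis of dish1_c and the y axis of pad, either way round below 0.2 rad)) or (x of dish1_c in the frame of warm_centre between -0.085 and 0.085 m and y of dish1_c in the frame of warm_centre between -0.155 and 0.155 m and z of dish1_c in the frame of warm_centre between 0.003 and 0.013 m and angle between dish1_c's own z axis and vertical below 0.1 rad)) and ((horizontal distance between dish2_c and pad below 0.009 m and z of dish2_c in the frame of pad above 0.004 m and angle between dish2_c's own z axis and vertical below 0.1 rad and (angle between the x axis of dish2_c and the x axis of pad, either way round below 0.2 rad or angle between the x axis of dish2_c and the y axis of pad, either way round below 0.2 rad)) or (x of dish2_c in the frame of warm_centre between -0.085 and 0.085 m and y of dish2_c in the frame of warm_centre between -0.155 and 0.155 m and z of dish2_c in the frame of warm_centre between 0.003 and 0.013 m and angle between dish2_c's own z axis and vertical below 0.1 rad)) and ((horizontal distance between dish3_c and pad below 0.009 m and z of dish3_c in the frame of pad above 0.004 m and angle between dish3_c's own z axis and vertical below 0.1 rad and (angle between the x axis of dish3_c and the x axis of pad, either way round below 0.2 rad or angle between the x axis of dish3_c and the y axis of pad, either way round below 0.2 rad)) or (x of dish3_c in the frame of warm_centre between -0.085 and 0.085 m and y of dish3_c in the frame of warm_centre between -0.155 and 0.155 m and z of dish3_c in the frame of warm_centre between 0.003 and 0.013 m and angle between dish3_c's own z axis and vertical below 0.1 rad)) and ((horizontal distance between dish4_c and pad below 0.009 m and z of dish4_c in the frame of pad above 0.004 m and angle between dish4_c's own z axis and vertical below 0.1 rad and (angle between the x axis of dish4_c and the x axis of pad, either way round below 0.2 rad or angle between the x axis of dish4_c and the y axis of pad, either way round below 0.2 rad)) or (x of dish4_c in the frame of warm_centre between -0.085 and 0.085 m and y of dish4_c in the frame of warm_centre between -0.155 and 0.155 m and z of dish4_c in the frame of warm_centre between 0.003 and 0.013 m and angle between dish4_c's own z axis and vertical below 0.1 rad)) and ((horizontal distance between dish5_c and pad below 0.009 m and z of dish5_c in the frame of pad above 0.004 m and angle between dish5_c's own z axis and vertical below 0.1 rad and (angle between the x axis of dish5_c and the x axis of pad, either way round below 0.2 rad or angle between the x axis of dish5_c and the y axis of pad, either way round below 0.2 rad)) or (x of dish5_c in the frame of warm_centre between -0.085 and 0.085 m and y of dish5_c in the frame of warm_centre between -0.155 and 0.155 m and z of dish5_c in the frame of warm_centre between 0.003 and 0.013 m and angle between dish5_c's own z axis and vertical below 0.1 rad)) and ((horizontal distance between dish6_c and pad below 0.009 m and z of dish6_c in the frame of pad above 0.004 m and angle between dish6_c's own z axis and vertical below 0.1 rad and (angle between the x axis of dish6_c and the x axis of pad, either way round below 0.2 rad or angle between the x axis of dish6_c and the y axis of pad, either way round below 0.2 rad)) or (x of dish6_c in the frame of warm_centre between -0.085 and 0.085 m and y of dish6_c in the frame of warm_centre between -0.155 and 0.155 m and z of dish6_c in the frame of warm_centre between 0.003 and 0.013 m and angle between dish6_c's own z axis and vertical below 0.1 rad)) and ((horizontal distance between dish7_c and pad below 0.009 m and z of dish7_c in the frame of pad above 0.004 m and angle between dish7_c's own z axis and vertical below 0.1 rad and (angle between the x axis of dish7_c and the x axis of pad, either way round below 0.2 rad or angle between the x axis of dish7_c and the y axis of pad, either way round below 0.2 rad)) or (x of dish7_c in the frame of warm_centre between -0.085 and 0.085 m and y of dish7_c in the frame of warm_centre between -0.155 and 0.155 m and z of dish7_c in the frame of warm_centre between 0.003 and 0.013 m and angle between dish7_c's own z axis and vertical below 0.1 rad)) and ((horizontal distance between dish8_c and pad below 0.009 m and z of dish8_c in the frame of pad above 0.004 m and angle between dish8_c's own z axis and vertical below 0.1 rad and (angle between the x axis of dish8_c and the x axis of pad, either way round below 0.2 rad or angle between the x axis of dish8_c and the y axis of pad, either way round below 0.2 rad)) or (x of dish8_c in the frame of warm_centre between -0.085 and 0.085 m and y of dish8_c in the frame of warm_centre between -0.155 and 0.155 m and z of dish8_c in the frame of warm_centre between 0.003 and 0.013 m and angle between dish8_c's own z axis and vertical below 0.1 rad)) and value of joint hood below 0.03 rad); the robot touches nothing.
It fails at once if the hood falls or is slammed shut (closing faster than 4 rad/s) (velocity of joint hood below -4 rad/s).
It fails at once if a bystander (tape, marker, bottle, beaker, slide box, forceps) is pushed more than 40 mm (distance of any of tape, marker, bottle, beaker, slide_box, forceps from where it was at the start of the episode above 0.04 m).
Of dish1, dish2, dish3, dish4, dish5, dish6 only 4 to 6 are there at a start; the rules pass over those that are not, and their reading is None.
Of dish8, marker, forceps only 1 to 2 are there at a start; the rules pass over those that are not, and their reading is None.
At some moment in a run one of dish1, dish2, dish3, dish4, dish5, dish6, dish7, dish8 may be knocked a few centimetres aside while the robot is not near it.
It also fails if it takes over 210 s, if anything falls off the work surface, if the arm or the gripper's body presses on something with over 40 N, if the wrist force passes 120 N, or if a joint passes its speed limit or range.

## Working session

There is one attempt and no reset: what is moved stays moved. The work goes in short steps, Python scripts to look and compute and a tool call to move; the robot and the scene stay as the last step left them, time stands still between calls to the robot, and variables do not carry over. Pictures are saved under pics/ and viewed, and the job is handed in when it is done.

Besides the shell and the picture viewer there is one more tool, called after "Call:" by a JSON object that holds its "name" and its "arguments", one argument or row to a line. play_rows: Moves the arm, as the interface text tells. Its arguments: {"type":"object","properties":{"moves":{"type":"array"},"grip":{"type":"number"},"grip_force":{"type":"number"}},"required":["moves"]}

```bash
ls; mkdir -p pics
cat > h.py <<'E'
import numpy as np, cv2
from plant import robot, vision, workorder
def cap(name,fn=None):
    p,d=vision.capture(name)
    np.savez('last_%s.npz'%name,p=p,d=d)
    if fn: cv2.imwrite('pics/'+fn,p[:,:,::-1])
    return p,d
def load(name):
    z=np.load('last_%s.npz'%name); return z['p'],z['d']
def ray(name,uv):
    c=vision.get_calibration(name)
    K=np.array([[c['fx'],0,c['cx']],[0,c['fy'],c['cy']],[0,0,1]])
    q=cv2.undistortPoints(np.array(uv,float).reshape(-1,1,2),K,np.array(c['D'])).reshape(-1,2)
    d=np.c_[q[:,0],-q[:,1],-np.ones(len(q))]
    T=np.array(c['T']); return T[:3,3], d@T[:3,:3].T
def onz(name,uv,z):
    o,d=ray(name,uv); t=(z-o[2])/d[:,2]; return o+d*t[:,None]
def pt(name,uv,D):
    o,d=ray(name,uv); uv=np.array(uv).reshape(-1,2)
    return np.array([o+d[i]*np.median(D[int(v)-1:int(v)+2,int(u)-1:int(u)+2]) for i,(u,v) in enumerate(uv)])
def proj(name,P):
    c=vision.get_calibration(name)
    K=np.array([[c['fx'],0,c['cx']],[0,c['fy'],c['cy']],[0,0,1]])
    T=np.linalg.inv(np.array(c['T'])); q=np.asarray(P,float).reshape(-1,3)@T[:3,:3].T+T[:3,3]
    q=q*[1,-1,-1]
    return cv2.projectPoints(q,np.zeros(3),np.zeros(3),K,np.array(c['D']))[0].reshape(-1,2)
def crop(p,x0,y0,x1,y1,s,fn):
    cv2.imwrite('pics/'+fn,cv2.resize(p[y0:y1,x0:x1,::-1],None,fx=s,fy=s,interpolation=cv2.INTER_CUBIC))
E
python3 - <<'E'
from h import *
cap('top','t0.png');cap('side','s0.png')
print(robot.sense(),robot.grip_depth)
for n in('top','side'):
    c=vision.get_calibration(n);print(c)
E
```

```text
pics
{'time': 0.1, 'joint_pos': array([ 1.23998089e+00,  3.20242963e-01,  1.56553772e+00, -1.18703260e-05,
        1.25742719e+00, -1.99827929e-02]), 'dq': array([-3.31502098e-03, -4.56767547e-04, -2.82340768e-03,  3.32330516e-06,
        4.15156356e-04,  1.07305265e-03]), 'effort': array([ 1.51594992e-03, -4.16406691e+01, -2.34705591e+01,  8.49404660e-05,
        4.82923788e-03,  4.56163619e-06]), 'ee_pos': array([0.1757198 , 0.54704567, 0.23056523]), 'tool_rot': array([-1.55859041,  0.24421353, -0.24378675]), 'wrist_force': array([-0.50841752,  0.85390966,  0.37325971]), 'torque': array([-0.00355126, -0.01734582,  0.0377911 ]), 'width': 0.08527576600475288} -0.0187
{'fx': 459.1281257404841, 'fy': 459.1281257404841, 'cx': 257.478331375367, 'cy': 198.02347439205204, 'D': array([0.04152275, 0.        , 0.        , 0.        , 0.        ]), 'T': array([[ 2.17575703e-02,  9.96457272e-01, -8.12373875e-02,
         4.19115706e-01],
       [-9.99759406e-01,  2.19116349e-02,  1.00535507e-03,
        -3.41936357e-03],
       [ 2.78183735e-03,  8.11959682e-02,  9.96694274e-01,
         1.72003889e+00],
       [ 0.00000000e+00,  0.00000000e+00,  0.00000000e+00,
         1.00000000e+00]])}
{'fx': 480.34979310346654, 'fy': 480.34979310346654, 'cx': 250.84142227604715, 'cy': 192.80766999623768, 'D': array([-0.16913078,  0.        ,  0.        ,  0.        ,  0.        ]), 'T': array([[ 0.82199079,  0.33843699, -0.45803007, -0.14768546],
       [-0.56930705,  0.46734109, -0.676374  , -0.98825011],
       [-0.01485371,  0.81673295,  0.57682463,  0.97673348],
       [ 0.        ,  0.        ,  0.        ,  1.        ]])}
```

View pics/t0.png

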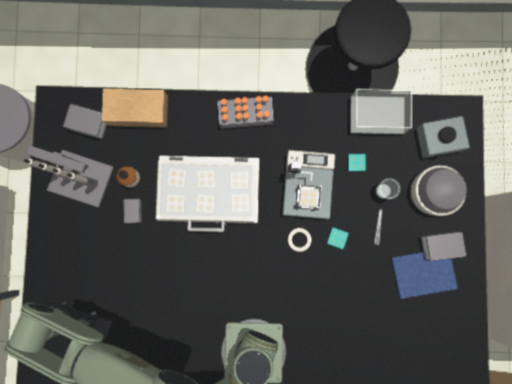

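View pics/s0.png

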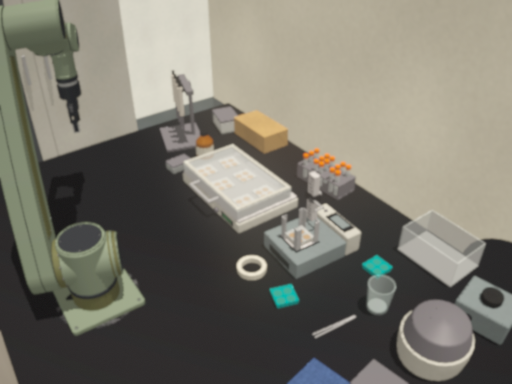

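Run:
```python
from h import *
p,d=load('top')
crop(p,145,145,345,260,4,'t0c.png')
p,d=load('side')
crop(p,250,180,370,290,6,'s0c.png')
```

```text
(no output)
```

View pics/t0c.png

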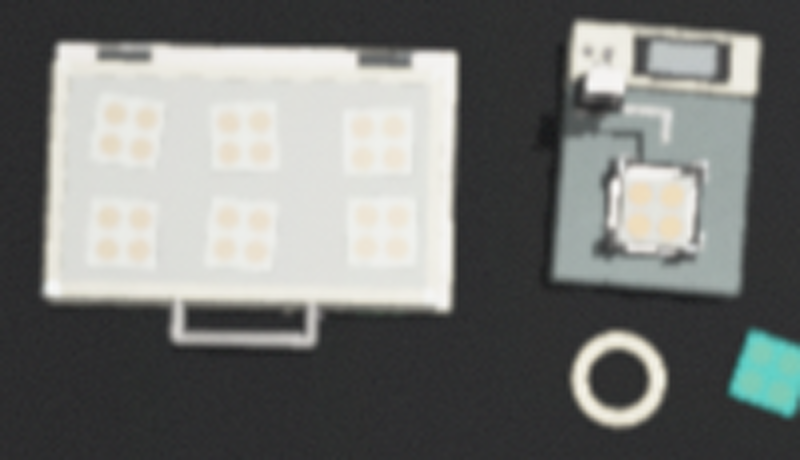

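View pics/s0c.png

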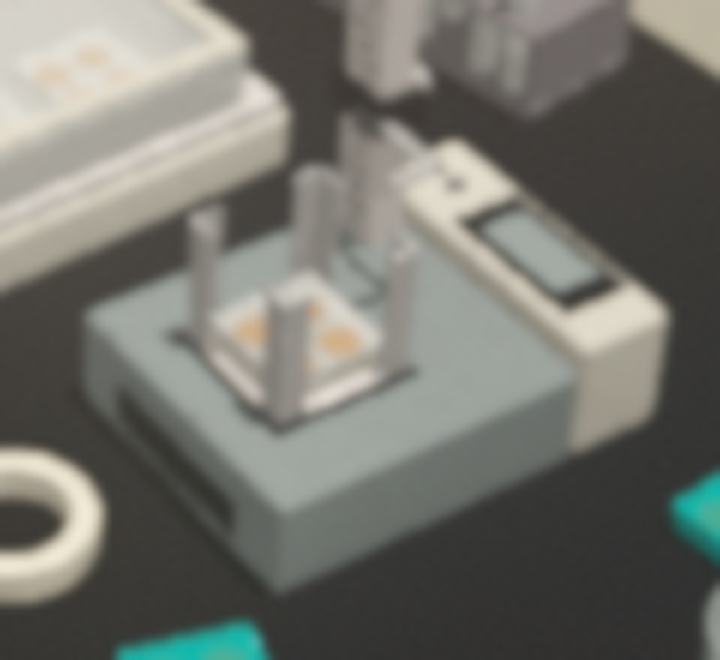

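Run:
```python
from h import *
p,d=load('top')
f=lambda L:[(145+a/4,145+b/4) for a,b in L]
np.set_printoptions(precision=4,suppress=True)
print('stack depth',pt('top',f([(655,210),(640,195),(670,225)]),d))
print('bar ends z.066',onz('top',f([(173,338),(316,342)]),.066))
print('bar depth',pt('top',f([(200,340),(290,341)]),d))
print('warmer corners .045', onz('top',f([(57,44),(458,52),(450,310),(44,298)]),.045))
print('hinge blobs',onz('top',f([(125,54),(385,58)]),.046))
print('feeder deck front corners',onz('top',f([(552,282),(740,296)]),.056))
print('housing',onz('top',f([(573,22),(761,38)]),.07))
print('stack centre',onz('top',f([(655,209)]),.076),onz('top',f([(655,209)]),.092))
for z in(.061,.053):print('dishes',onz('top',f([(128,130),(245,137),(378,140),(124,234),(241,233),(382,232)]),z))
ps,ds=load('side')
g=lambda L:[(250+a/6,180+b/6) for a,b in L]
print('side stack',pt('side',g([(300,325),(310,320)]),ds), pt('side',g([(205,215),(318,170),(290,300),(402,250)]),ds))
print(pt('side',g([(250,450),(450,420),(380,600)]),ds))
```

```text
stack depth [[ 0.5594 -0.1896  0.072 ]
 [ 0.5725 -0.1758  0.0733]
 [ 0.546  -0.203   0.074 ]]
bar ends z.066 [[0.4352 0.2408 0.066 ]
 [0.4343 0.1126 0.066 ]]
bar depth [[0.4338 0.2162 0.069 ]
 [0.4347 0.1358 0.068 ]]
warmer corners .045 [[ 0.7027  0.3594  0.045 ]
 [ 0.7038 -0.0093  0.045 ]
 [ 0.4662 -0.0071  0.045 ]
 [ 0.4692  0.3621  0.045 ]]
hinge blobs [[0.6947 0.2966 0.046 ]
 [0.6965 0.0577 0.046 ]]
feeder deck front corners [[ 0.4932 -0.099   0.056 ]
 [ 0.4843 -0.2693  0.056 ]]
housing [[ 0.7293 -0.1131  0.07  ]
 [ 0.7183 -0.2839  0.07  ]]
stack centre [[ 0.56   -0.1892  0.076 ]] [[ 0.5586 -0.1874  0.092 ]]
dishes [[0.6227 0.2888 0.061 ]
 [0.6187 0.1825 0.061 ]
 [0.6186 0.0617 0.061 ]
 [0.528  0.289  0.061 ]
 [0.5312 0.1835 0.061 ]
 [0.5349 0.056  0.061 ]]
dishes [[0.6237 0.2902 0.053 ]
 [0.6196 0.1834 0.053 ]
 [0.6196 0.062  0.053 ]
 [0.5285 0.2904 0.053 ]
 [0.5318 0.1844 0.053 ]
 [0.5355 0.0563 0.053 ]]
side stack [[ 0.5334 -0.2217  0.1156]
 [ 0.5382 -0.223   0.1171]] [[ 0.536  -0.1463  0.1311]
 [ 0.6008 -0.1522  0.1329]
 [ 0.5282 -0.2196  0.1316]
 [ 0.5944 -0.2217  0.1312]]
[[ 0.5038 -0.2253  0.0561]
 [ 0.5924 -0.2663  0.0578]
 [ 0.5281 -0.2962  0.0001]]
```

```bash
cat >> h.py <<'E'
from scipy.spatial.transform import Rotation as Rn
np.set_printoptions(precision=4,suppress=True)
def jawR(ang):
    "tool down, jaw axis (tool z) at world yaw ang"
    y=np.array([0,0,-1.]); z=np.array([np.cos(ang),np.sin(ang),0]); x=np.cross(y,z)
    return np.c_[x,y,z]
def delta(pos,ang):
    s=robot.sense(); R=Rn.from_rotvec(s['tool_rot']).as_matrix()
    best=min((Rn.from_matrix(jawR(a)@R.T).as_rotvec() for a in(ang,ang+np.pi)),key=np.linalg.norm)
    print('t',round(s['time'],2),'ee',s['ee_pos'],'jawyaw',np.arctan2(R[1,2],R[0,2]).round(4),'q6',s['joint_pos'][5].round(3),'w',round(s['width'],4),'F',s['wrist_force'])
    print('delta cm',(np.array(pos)-s['ee_pos'])*100,'rot',best)
E
python3 - <<'E'
from h import *
delta([.4345,.176,.14],0)
E
```

```text
t 0.1 ee [0.1757 0.547  0.2306] jawyaw 1.26 q6 -0.02 w 0.0853 F [-0.5084  0.8539  0.3733]
delta cm [ 25.878  -37.1046  -9.0565] rot [ 0.001  -0.0014 -1.26  ]
```

Call:
{"name": "play_rows", "arguments": {
  "moves": [3.3, -4.7, 0, 0, 0, -0.16, 6.5, -9.4, 0, 0, 0, -0.32, 9.8, -14, 0, 0, 0, -0.48, 13, -18.6, 0, 0, 0, -0.64, 16.2, -23.2, 0, 0, 0, -0.8, 19.5, -27.9, -2, 0, 0, -0.96, 22.8, -32.5, -5, 0, 0, -1.11, 25.88, -37.1, -9.0, 0, 0, -1.26],
  "grip": -0.3
}}

```text
time: 1.1
ee_pos: [0.4326, 0.1795, 0.1445]
tool_rot: [-1.206, 1.213, -1.213]
wrist_force: [-0.2, -0.0, -0.1]
width: 0.0301
```

Call:
{"name": "play_rows", "arguments": {
  "moves": [0, 0, 0, 0, 0, 0, 0, 0, 0, 0, 0, 0, 0, 0, 0, 0, 0, 0]
}}

```text
time: 1.48
ee_pos: [0.4326, 0.1806, 0.1453]
tool_rot: [-1.205, 1.211, -1.211]
wrist_force: [0.1, 0.0, -0.1]
width: 0.0297
```

Run:
```python
from h import *
delta([.4345,.176,.056],0)
p,d=cap('top');crop(p,145,145,345,260,4,'t1c.png')
p,d=cap('side');crop(p,150,100,350,250,4,'s1c.png')
```

```text
t 1.48 ee [0.4326 0.1806 0.1453] jawyaw -0.0034 q6 0.373 w 0.0297 F [ 0.0583  0.0099 -0.1471]
delta cm [ 0.1922 -0.4634 -8.9301] rot [-0.0018  0.002   0.0034]
```

View pics/t1c.png

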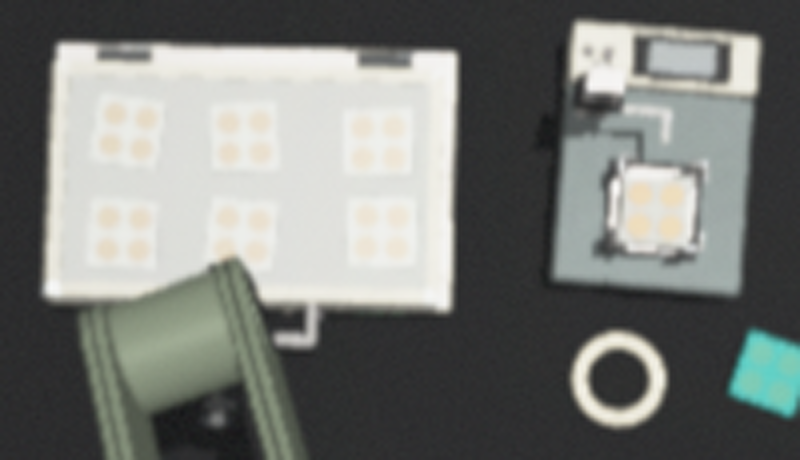

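View pics/s1c.png

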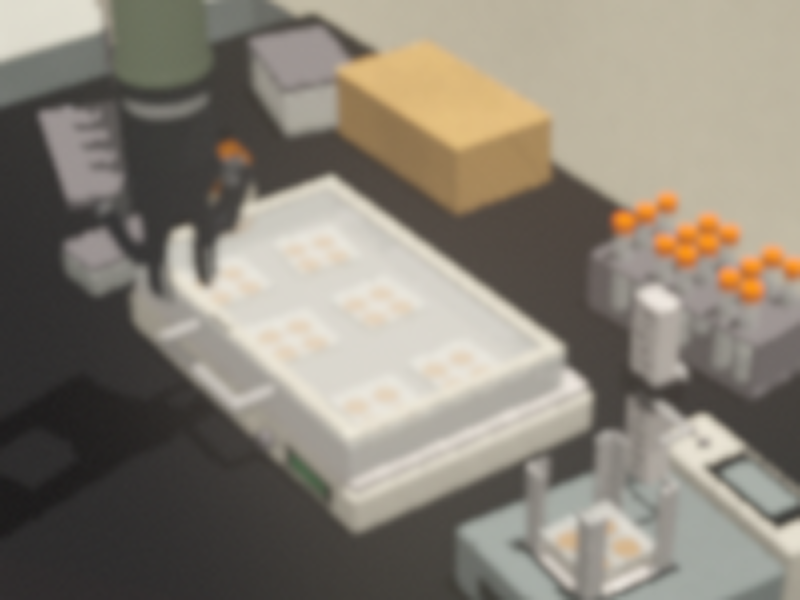

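Call:
{"name": "play_rows", "arguments": {
  "moves": [0.2, -0.45, -3, 0, 0, 0, 0.2, -0.45, -6, 0, 0, 0, 0.2, -0.45, -8.9, 0, 0, 0, 0.2, -0.45, -9.1, 0, 0, 0, 0.2, -0.45, -9.1, 0, 0, 0]
}}

```text
time: 2.2
ee_pos: [0.435, 0.1768, 0.0552]
tool_rot: [-1.204, 1.209, -1.211]
wrist_force: [0.4, -0.6, -0.6]
width: 0.0299
```

Call:
{"name": "play_rows", "arguments": {
  "moves": [0, 0, 0, 0, 0, 0, 0, 0, 0, 0, 0, 0, 0, 0, 0, 0, 0, 0, 0, 0, 0, 0, 0, 0, 0, 0, 0, 0, 0, 0],
  "grip": -1,
  "grip_force": 40
}}

```text
time: 2.82
ee_pos: [0.4392, 0.1774, 0.057]
tool_rot: [-1.196, 1.202, -1.213]
wrist_force: [7.4, -2.2, -2.4]
width: 0.0083
```

Run:
```python
from h import *
delta([.4345,.176,.056],0)
R=.2458
for a in np.arange(.1,1.651,.1).tolist()+[1.65]:
    print(round(a,2),(100*R*np.array([np.cos(.0814)-np.cos(a+.0814),np.sin(a+.0814)-np.sin(.0814)])).round(2))
```

```text
t 2.83 ee [0.4392 0.1774 0.057 ] jawyaw -0.0013 q6 0.362 w 0.0083 F [ 7.3905 -2.2461 -2.4151]
delta cm [-0.4708 -0.1396 -0.1004] rot [-0.004   0.0133  0.0012]
0.1 [0.32 2.44]
0.2 [0.89 4.83]
0.3 [1.68 7.15]
0.4 [2.71 9.38]
0.5 [ 3.96 11.5 ]
0.6 [ 5.41 13.48]
0.7 [ 7.05 15.31]
0.8 [ 8.86 16.97]
0.9 [10.84 18.43]
1.0 [12.94 19.7 ]
1.1 [15.17 20.74]
1.2 [17.48 21.56]
1.3 [19.87 22.14]
1.4 [22.3  22.48]
1.5 [24.76 22.58]
1.6 [27.21 22.43]
1.65 [28.43 22.27]
```

Call:
{"name": "play_rows", "arguments": {
  "moves": [0.1, 0, 1.2, 0, 0, 0, 0.3, 0, 2.4, 0, 0, 0, 0.6, 0, 3.6, 0, 0, 0, 0.9, 0, 4.8, 0, 0, 0, 0.9, 0, 4.8, 0, 0, 0]
}}

```text
time: 3.45
ee_pos: [0.4482, 0.1774, 0.1059]
tool_rot: [-1.195, 1.202, -1.213]
wrist_force: [-0.5, 0.3, -3.2]
width: 0.0084
```

Run:
```python
from h import *
delta([.4345,.176,.056],0)
p,d=cap('side');crop(p,150,100,350,250,4,'s2c.png')
```

```text
t 3.45 ee [0.4482 0.1774 0.1059] jawyaw -0.0013 q6 0.355 w 0.0084 F [-0.4794  0.3277 -3.1641]
delta cm [-1.3677 -0.1428 -4.9906] rot [-0.0043  0.0138  0.0013]
```

View pics/s2c.png

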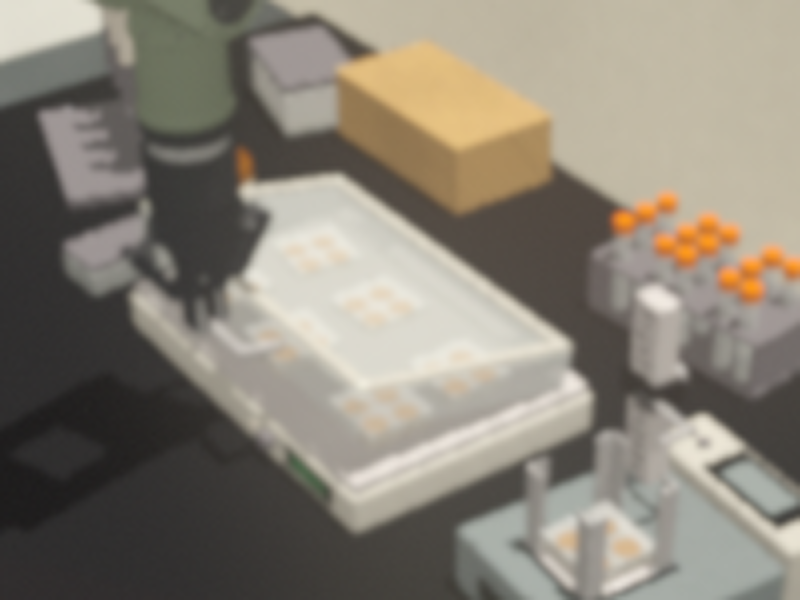

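Call:
{"name": "play_rows", "arguments": {
  "moves": [0.79, 0, 2.32, 0, 0, 0, 1.82, 0, 4.55, 0, 0, 0, 3.07, 0, 6.67, 0, 0, 0, 4.52, 0, 8.65, 0, 0, 0, 6.16, 0, 10.48, 0, 0, 0, 7.97, 0, 12.14, 0, 0, 0, 9.95, 0, 13.6, 0, 0, 0, 12.05, 0, 14.87, 0, 0, 0]
}}

```text
time: 4.5
ee_pos: [0.5668, 0.1774, 0.2557]
tool_rot: [-1.199, 1.205, -1.211]
wrist_force: [-3.8, 0.4, 5.8]
width: 0.0084
```

Run:
```python
from h import *
delta([.4392+.2843,.177,.057+.2227],0)
R=.2458; s=robot.sense()['ee_pos']
for a in (1.1,1.2,1.3,1.4,1.5,1.6,1.65):
    print(a,(100*(np.array([.4392,.057])+R*np.array([np.cos(.0814)-np.cos(a+.0814),np.sin(a+.0814)-np.sin(.0814)])-s[[0,2]])).round(2))
```

```text
t 4.5 ee [0.5668 0.1774 0.2557] jawyaw -0.0011 q6 0.284 w 0.0084 F [-3.8171  0.4486  5.7722]
delta cm [15.6716 -0.039   2.403 ] rot [-0.0042  0.0095  0.0011]
1.1 [2.41 0.87]
1.2 [4.73 1.69]
1.3 [7.11 2.27]
1.4 [9.55 2.62]
1.5 [12.    2.71]
1.6 [14.45  2.56]
1.65 [15.67  2.4 ]
```

Call:
{"name": "play_rows", "arguments": {
  "moves": [2.41, 0, 0.87, 0, 0, 0, 4.73, 0, 1.69, 0, 0, 0, 7.11, 0, 2.27, 0, 0, 0, 9.55, 0, 2.62, 0, 0, 0, 12.0, 0, 2.71, 0, 0, 0, 14.45, 0, 2.56, 0, 0, 0, 15.4, 0, 2.45, 0, 0, 0, 15.5, 0, 2.4, 0, 0, 0]
}}

```text
time: 5.5
ee_pos: [0.7229, 0.1774, 0.2805]
tool_rot: [-1.196, 1.203, -1.213]
wrist_force: [0.6, -1.0, 4.6]
width: 0.0079
```

Call:
{"name": "play_rows", "arguments": {
  "moves": [0, 0, 0, 0, 0, 0, 0, 0, 0, 0, 0, 0, 0, 0, 0, 0, 0, 0, 0, 0, 0, 0, 0, 0],
  "grip": -0.4
}}

```text
time: 6.0
ee_pos: [0.7227, 0.1775, 0.2803]
tool_rot: [-1.196, 1.203, -1.212]
wrist_force: [0.3, -1.2, 0.5]
width: 0.0257
```

Run:
```python
from h import *
delta([.4392+.2843,.177,.057+.2227],0)
p,d=cap('side');crop(p,150,20,350,170,4,'s3c.png')
```

```text
t 6.0 ee [0.7227 0.1775 0.2803] jawyaw -0.0012 q6 0.226 w 0.0257 F [ 0.2763 -1.2452  0.5067]
delta cm [ 0.0786 -0.0482 -0.0612] rot [-0.0046  0.0121  0.0011]
```

View pics/s3c.png

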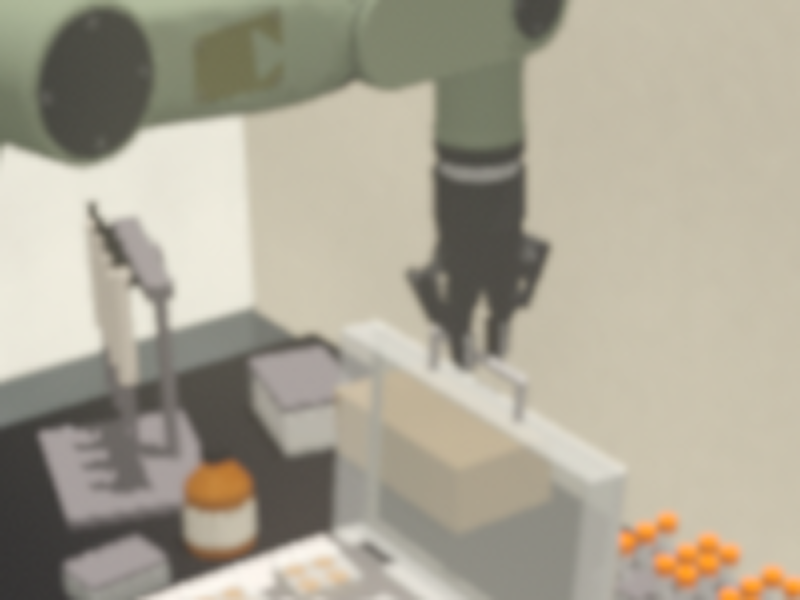

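Call:
{"name": "play_rows", "arguments": {
  "moves": [0, 0, 2, 0, 0, 0, 0, 0, 4, 0, 0, 0, 0, 0, 7, 0, 0, 0, -5, -3, 8, 0, 0, 0, -11, -6, 8, 0, 0, 0, -17, -10, 8, 0, 0, 0, -23, -14, 8, 0, 0, 0, -28, -17, 8, 0, 0, 0]
}}

```text
time: 7.05
ee_pos: [0.4575, 0.0168, 0.3605]
tool_rot: [-1.196, 1.202, -1.213]
wrist_force: [1.3, -1.2, 1.1]
width: 0.0257
```

Call:
{"name": "play_rows", "arguments": {
  "moves": [0, 0, 0, 0, 0, 0, 0, -4, 0, 0, 0, 0, 0, -8, 0, 0, 0, 0, 0, -12, 0, 0, 0, 0, 0, -16, 0, 0, 0, 0, 0, -16, 0, 0, 0, 0],
  "grip": 1
}}

```text
time: 7.8
ee_pos: [0.4584, -0.145, 0.3601]
tool_rot: [-1.195, 1.205, -1.215]
wrist_force: [-0.5, 0.2, -0.5]
width: 0.0856
```

Run:
```python
from h import *
delta([.53,.06,.15],0)
p,d=cap('top','t4.png');crop(p,145,125,345,260,4,'t4c.png')
p,d=cap('side','s4.png')
```

```text
t 7.8 ee [ 0.4584 -0.145   0.3601] jawyaw -0.0041 q6 -0.332 w 0.0856 F [-0.5414  0.2025 -0.5149]
delta cm [  7.156   20.5024 -21.0081] rot [-0.0041  0.0129  0.0041]
```

View pics/t4c.png

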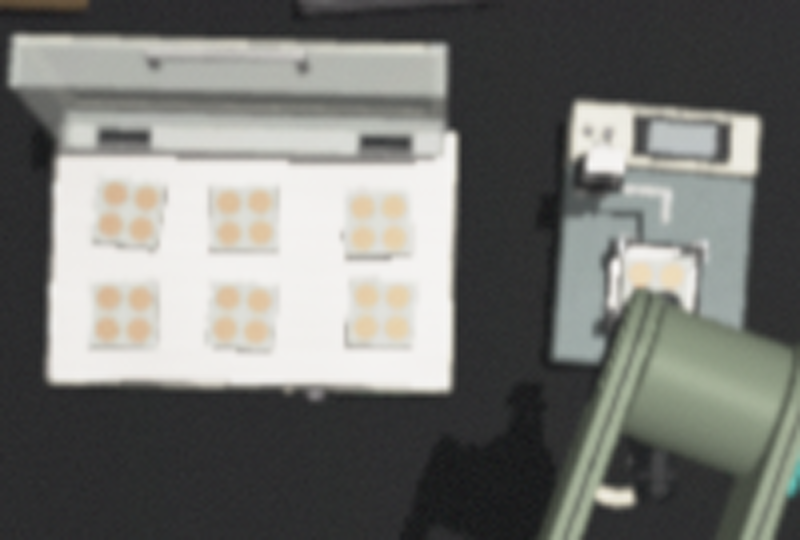

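View pics/s4.png

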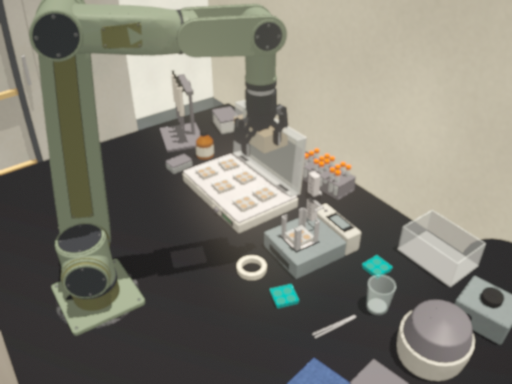

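```bash
cat >> h.py <<'E'
def wells(name,box,zw=.060):
    p,d=load(name); s=4; x0,y0,x1,y1=box
    im=cv2.resize(p[y0:y1,x0:x1],None,fx=s,fy=s,interpolation=cv2.INTER_CUBIC)
    hsv=cv2.cvtColor(im,cv2.COLOR_RGB2HSV)
    m=((hsv[...,0]<25)&(hsv[...,1]>55)&(hsv[...,2]>120)).astype(np.uint8)
    n,l,st,c=cv2.connectedComponentsWithStats(m)
    r=[]
    for i in range(1,n):
        if 60<st[i,4]<1200: r.append([x0+(c[i][0]+.5)/s-.5,y0+(c[i][1]+.5)/s-.5,st[i,4]])
    r=np.array(r); W=onz(name,r[:,:2],zw)
    out=[];used=set()
    for i in range(len(W)):
        if i in used: continue
        g=[j for j in range(len(W)) if j not in used and np.linalg.norm(W[j]-W[i])<.055]
        if len(g)==4:
            used|=set(g); c=W[g].mean(0); v=W[g]-c
            a=np.arctan2(v[:,1],v[:,0]); yaw=np.angle(np.mean(np.exp(4j*(a-np.pi/4))))/4
            out.append([c[0],c[1],yaw, 1000*np.linalg.norm(v,axis=1).mean()])
    out=np.array(out); print(name,len(W)); print(out); return out
E
python3 - <<'E'
from h import *
wells('top',(145,145,255,225)); wells('side',(180,145,300,225))
wells('top',(290,170,330,215),.075); wells('side',(280,222,315,250),.075)
E
```

```text
top 24
[[ 0.6231  0.2904 -0.1228 19.9209]
 [ 0.62    0.1849  0.052  20.0314]
 [ 0.6181  0.0633  0.0367 20.046 ]
 [ 0.5297  0.2913 -0.0105 20.1077]
 [ 0.5314  0.1844 -0.0668 19.8834]
 [ 0.5366  0.0581 -0.0039 19.9988]]
side 26
[[ 0.6218  0.2878 -0.1139 20.1657]
 [ 0.5282  0.2888 -0.0053 20.2667]
 [ 0.6182  0.1828  0.0573 20.056 ]
 [ 0.5301  0.182  -0.0715 20.2517]
 [ 0.6166  0.0613  0.0384 20.2188]
 [ 0.5353  0.056  -0.0176 20.1691]]Traceback (most recent call last):
  File "<stdin>", line 3, in <module>
  File "h.py", line 49, in wells
    r=np.array(r); W=onz(name,r[:,:2],zw)
                              ~^^^^^^
IndexError: too many indices for array: array is 1-dimensional, but 2 were indexed
```

Run:
```python
from h import *
import h
for n,f,b in(('top','t0.png',(296,183,324,212)),('side','s0.png',(283,225,318,250))):
    p=cv2.imread('pics/'+f)[:,:,::-1]; x0,y0,x1,y1=b
    im=cv2.resize(p[y0:y1,x0:x1],None,fx=16,fy=16,interpolation=cv2.INTER_CUBIC)
    cv2.imwrite('pics/st_%s.png'%n,im[:,:,::-1])
    hsv=cv2.cvtColor(im,cv2.COLOR_RGB2HSV)
    for th in(40,55,70):
        m=((hsv[...,0]<25)&(hsv[...,1]>th)&(hsv[...,2]>120)).astype(np.uint8)
        k,l,st,c=cv2.connectedComponentsWithStats(m)
        uv=[(x0+(c[i][0]+.5)/16-.5,y0+(c[i][1]+.5)/16-.5) for i in range(1,k) if st[i,4]>800]
        print(n,th,[st[i,4] for i in range(1,k)]); W=onz(n,uv,.075); print(W, W.mean(0))
```

```text
top 40 [np.int32(4260), np.int32(4321), np.int32(4478), np.int32(4368)]
[[ 0.5749 -0.1741  0.075 ]
 [ 0.574  -0.2027  0.075 ]
 [ 0.5467 -0.1731  0.075 ]
 [ 0.5456 -0.2014  0.075 ]] [ 0.5603 -0.1878  0.075 ]
top 55 []Traceback (most recent call last):
  File "<stdin>", line 12, in <module>
  File "h.py", line 17, in onz
    o,d=ray(name,uv); t=(z-o[2])/d[:,2]; return o+d*t[:,None]
        ~~~^^^^^^^^^
  File "h.py", line 13, in ray
    q=cv2.undistortPoints(np.array(uv,float).reshape(-1,1,2),K,np.array(c['D'])).reshape(-1,2)
      ~~~~~~~~~~~~~~~~~~~^^^^^^^^^^^^^^^^^^^^^^^^^^^^^^^^^^^^^^^^^^^^^^^^^^^^^^^
cv2.error: OpenCV(4.12.0) /io/opencv/modules/calib3d/src/undistort.dispatch.cpp:347: error: (-215:Assertion failed) CV_IS_MAT(_src) && CV_IS_MAT(_dst) && (_src->rows == 1 || _src->cols == 1) && (_dst->rows == 1 || _dst->cols == 1) && _src->cols + _src->rows - 1 == _dst->rows + _dst->cols - 1 && (CV_MAT_TYPE(_src->type) == CV_32FC2 || CV_MAT_TYPE(_src->type) == CV_64FC2) && (CV_MAT_TYPE(_dst->type) == CV_32FC2 || CV_MAT_TYPE(_dst->type) == CV_64FC2) in function 'cvUndistortPointsInternal'
```

View pics/st_top.png

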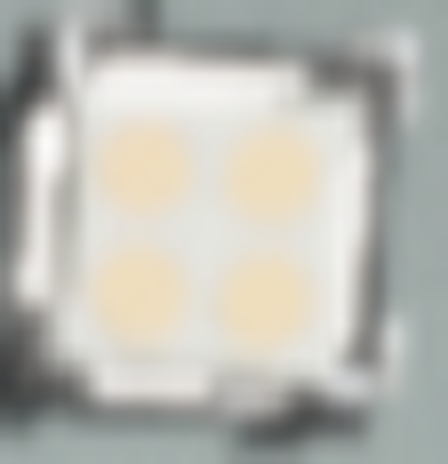

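Run:
```python
from h import *
delta([.536,.057,.15],np.pi/2-.01)
```

```text
t 7.9 ee [ 0.4581 -0.1429  0.3603] jawyaw -0.0014 q6 -0.332 w 0.0856 F [-0.3427  0.9    -0.0953]
delta cm [  7.7858  19.9949 -21.0285] rot [-0.0141  0.0062  1.5621]
```

Call:
{"name": "play_rows", "arguments": {
  "moves": [1, 2.5, -2, 0, 0, 0.17, 2, 5, -5, 0, 0, 0.35, 3, 7.5, -8, 0, 0, 0.53, 4, 10, -11, 0, 0, 0.71, 5, 12.5, -14, 0, 0, 0.89, 6, 15, -17, 0, 0, 1.07, 7, 17.5, -20, -0.01, 0, 1.25, 7.8, 20, -21, -0.01, 0.01, 1.43]
}}

```text
time: 8.9
ee_pos: [0.5351, 0.0595, 0.1484]
tool_rot: [-1.568, 0.111, -0.099]
wrist_force: [0.8, 0.3, -0.0]
width: 0.0855
```

Call:
{"name": "play_rows", "arguments": {
  "moves": [0, 0, 0, 0, 0, 0.1, 0, 0, 0, 0, 0, 0.1, 0, 0, 0, 0, 0, 0.1]
}}

```text
time: 9.28
ee_pos: [0.5352, 0.0602, 0.1487]
tool_rot: [-1.571, 0.033, -0.022]
wrist_force: [-0.4, -0.2, 0.1]
width: 0.0854
```

Run:
```python
from h import *
delta([.536,.057,.044],np.pi/2-.01)
p,d=cap('side');crop(p,180,100,320,220,5,'s5c.png')
```

```text
t 9.28 ee [0.5352 0.0602 0.1487] jawyaw 1.536 q6 -1.446 w 0.0854 F [-0.4275 -0.1847  0.1217]
delta cm [  0.0808  -0.3168 -10.4687] rot [ 0.0001 -0.007   0.0248]
```

View pics/s5c.png

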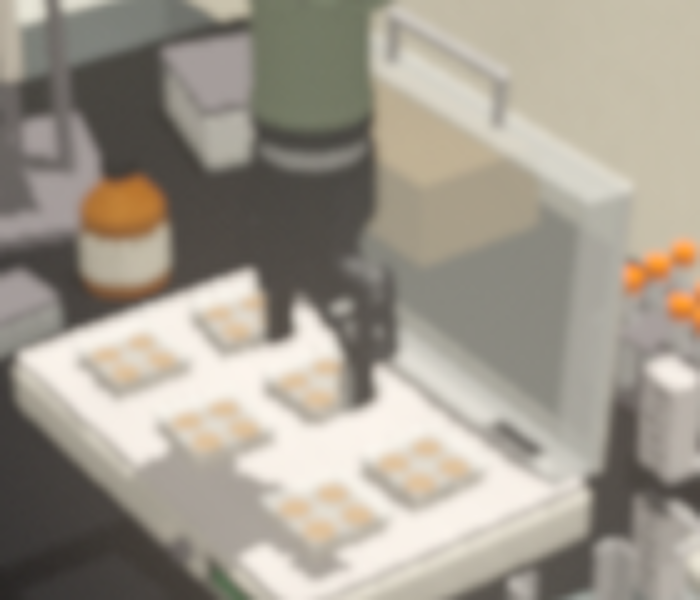

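Call:
{"name": "play_rows", "arguments": {
  "moves": [0.1, -0.32, -2.5, 0, 0, 0.025, 0.1, -0.32, -5, 0, 0, 0.025, 0.1, -0.32, -7.4, 0, 0, 0.025, 0.1, -0.32, -7.4, 0, 0, 0.025]
}}

```text
time: 9.82
ee_pos: [0.535, 0.0563, 0.0737]
tool_rot: [-1.571, 0.017, -0.001]
wrist_force: [0.8, 0.1, -0.5]
width: 0.0856
```

Run:
```python
from h import *
delta([.536,.057,.044],np.pi/2-.01)
p,d=cap('side');crop(p,190,120,310,220,6,'s6c.png')
```

```text
t 9.82 ee [0.535  0.0563 0.0737] jawyaw 1.5595 q6 -1.477 w 0.0856 F [ 0.8299  0.1038 -0.4594]
delta cm [ 0.0979  0.0716 -2.9672] rot [ 0.0005 -0.0103  0.0013]
```

View pics/s6c.png

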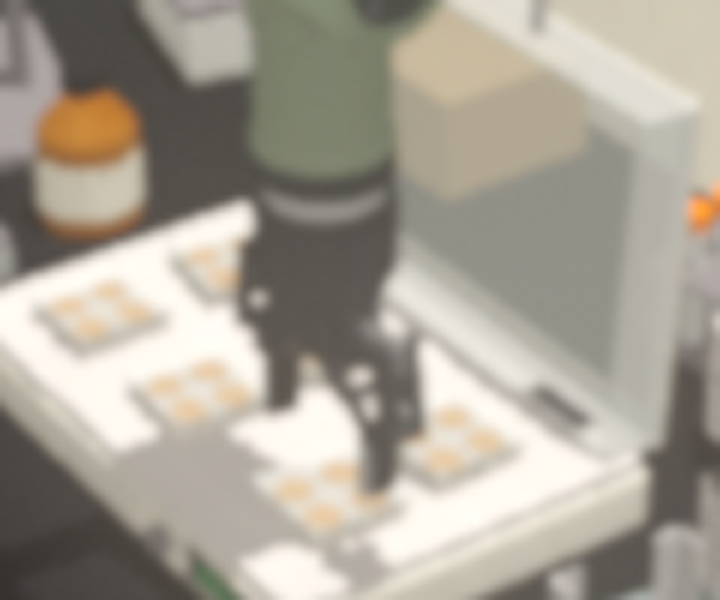

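Run:
```python
from h import *
for z in(.0737,.08,.087,.092):
  for y in(-.043,-.05,.043,.05):
    print(z,y,((proj('side',[.535,.0563+y,z])-[190,120])*6+3).round())
```

```text
0.0737 -0.043 [[376. 513.]]
0.0737 -0.05 [[384. 520.]]
0.0737 0.043 [[286. 437.]]
0.0737 0.05 [[279. 431.]]
0.08 -0.043 [[376. 503.]]
0.08 -0.05 [[384. 510.]]
0.08 0.043 [[286. 427.]]
0.08 0.05 [[279. 421.]]
0.087 -0.043 [[376. 493.]]
0.087 -0.05 [[384. 499.]]
0.087 0.043 [[285. 417.]]
0.087 0.05 [[278. 411.]]
0.092 -0.043 [[376. 485.]]
0.092 -0.05 [[384. 491.]]
0.092 0.043 [[285. 409.]]
0.092 0.05 [[278. 403.]]
```

Call:
{"name": "play_rows", "arguments": {
  "moves": [0.1, 0.07, -1.5, 0, -0.01, 0, 0.1, 0.07, -2.5, 0, -0.01, 0, 0.1, 0.07, -2.97, 0, -0.01, 0, 0.1, 0.07, -2.97, 0, -0.01, 0]
}}

```text
time: 10.38
ee_pos: [0.5372, 0.0571, 0.0453]
tool_rot: [-1.571, 0.007, -0.011]
wrist_force: [0.1, -0.4, -0.3]
width: 0.0855
```

Call:
{"name": "play_rows", "arguments": {
  "moves": [0, 0, 0, 0, 0, 0, 0, 0, 0, 0, 0, 0, 0, 0, 0, 0, 0, 0, 0, 0, 0, 0, 0, 0],
  "grip": -0.2,
  "grip_force": 30
}}

```text
time: 10.88
ee_pos: [0.5377, 0.0572, 0.046]
tool_rot: [-1.571, 0.006, -0.012]
wrist_force: [-1.0, 0.6, 5.4]
width: 0.0613
```

Run:
```python
from h import *
delta([.536,.057,.044],np.pi/2-.01)
```

```text
t 10.88 ee [0.5377 0.0572 0.046 ] jawyaw 1.5596 q6 -1.474 w 0.0613 F [-0.991   0.5705  5.3907]
delta cm [-0.1749 -0.0154 -0.1969] rot [0.0001 0.004  0.0012]
```

Call:
{"name": "play_rows", "arguments": {
  "moves": [0, 0, 1, 0, 0, 0, 0, 0, 4, 0, 0, 0, 0, 0, 8, 0, 0, 0, 0, 0, 12, 0, 0, 0, 0, -4, 14, 0, 0, 0, 0.5, -9, 14, 0, 0, 0, 1, -14, 14, 0, 0, -0.02, 1.5, -19, 14, 0, 0, -0.04]
}}

```text
time: 11.88
ee_pos: [0.5526, -0.1343, 0.1863]
tool_rot: [-1.571, 0.037, -0.044]
wrist_force: [1.1, 0.7, -0.5]
width: 0.0608
```

Call:
{"name": "play_rows", "arguments": {
  "moves": [0.5, -4, 0, 0, 0, -0.01, 0.5, -5.6, 0, 0, 0, -0.01, 0.5, -5.6, 0, 0, 0, -0.01, 0.5, -5.6, 0, 0, 0, -0.01]
}}

```text
time: 12.38
ee_pos: [0.5573, -0.189, 0.1863]
tool_rot: [-1.57, 0.045, -0.051]
wrist_force: [-1.1, 0.8, 0.1]
width: 0.0607
```

Run:
```python
from h import *
delta([.561,-.1895,.15],np.pi/2-.055)
p,d=cap('side');crop(p,240,130,370,280,4,'s7c.png')
p,d=cap('top');crop(p,265,130,365,260,4,'t7c.png')
```

```text
t 12.38 ee [ 0.5573 -0.189   0.1863] jawyaw 1.51 q6 -1.858 w 0.0607 F [-1.1194  0.8483  0.149 ]
delta cm [ 0.3689 -0.0514 -3.6339] rot [-0.0006  0.0037  0.0058]
```

View pics/s7c.png

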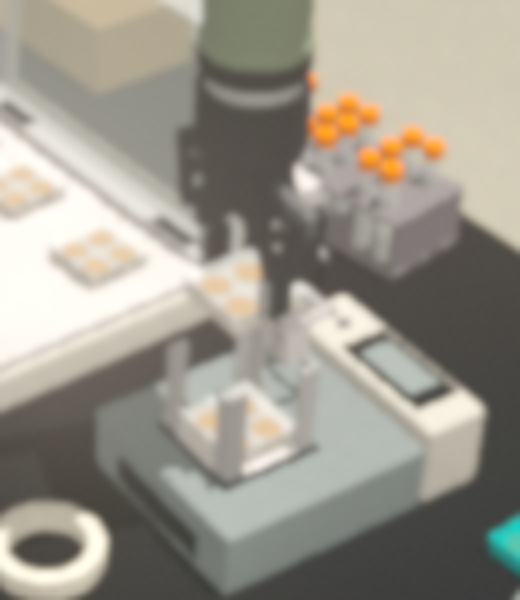

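View pics/t7c.png

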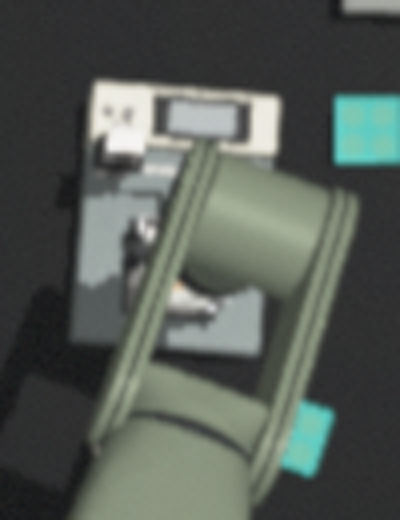

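Call:
{"name": "play_rows", "arguments": {
  "moves": [0.37, -0.05, -1, 0, 0, 0.006, 0.37, -0.05, -3, 0, 0, 0.006, 0.37, -0.05, -4.5, 0, 0, 0.006, 0.37, -0.05, -4.5, 0, 0, 0.006]
}}

```text
time: 12.98
ee_pos: [0.5603, -0.1888, 0.1398]
tool_rot: [-1.569, 0.042, -0.043]
wrist_force: [-0.1, -0.7, -0.4]
width: 0.0611
```

Run:
```python
from h import *
delta([.561,-.1895,.078],np.pi/2-.055)
p,d=cap('side');crop(p,270,170,350,260,7,'s8c.png')
```

```text
t 12.97 ee [ 0.5603 -0.1888  0.1398] jawyaw 1.5172 q6 -1.863 w 0.0611 F [-0.0964 -0.6915 -0.4141]
delta cm [ 0.0666 -0.0748 -6.1775] rot [-0.0014  0.0007 -0.0014]
```

View pics/s8c.png

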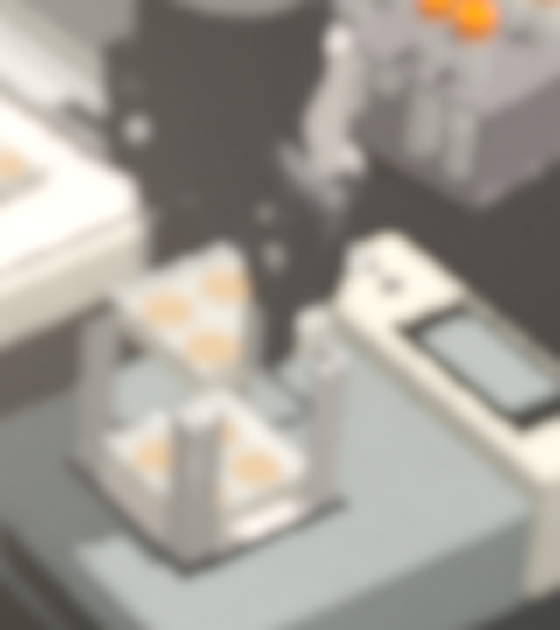

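Run:
```python
from h import *
g=lambda L:[(270+(a+.5)/7-.5,170+(b+.5)/7-.5) for a,b in L]
W=onz('side',g([(168,310),(225,287),(210,347)]),.154);print(W,(W[1]+W[2])/2)
W=onz('side',g([(153,458),(257,468)]),.075);print(W)
# post tops guess
P=onz('side',g([(100,318),(197,408),(325,345)]),.132);print(P)
ca,sa=np.cos(-.055),np.sin(-.055)
for sx,sy in((-1,1),(-1,-1),(1,-1),(1,1)):
  for r in(.0355,.038):
    q=np.array([.559,-.1895])+np.array([[ca,-sa],[sa,ca]])@np.array([sx*r,sy*r])
    print(sx,sy,r,((proj('side',[*q,.132])-[270,170]+.5)*7-.5).round())
```

```text
[[ 0.5443 -0.1774  0.154 ]
 [ 0.5724 -0.1791  0.154 ]
 [ 0.5428 -0.2057  0.154 ]] [ 0.5576 -0.1924  0.154 ]
[[ 0.543  -0.1739  0.075 ]
 [ 0.5737 -0.2041  0.075 ]]
[[ 0.5369 -0.1436  0.132 ]
 [ 0.5324 -0.2117  0.132 ]
 [ 0.5998 -0.2111  0.132 ]]
-1 1 0.0355 [[ 91. 339.]]
-1 1 0.038 [[ 82. 337.]]
-1 -1 0.0355 [[194. 433.]]
-1 -1 0.038 [[192. 439.]]
1 -1 0.0355 [[337. 371.]]
1 -1 0.038 [[346. 373.]]
1 1 0.0355 [[232. 281.]]
1 1 0.038 [[233. 276.]]
```

Run:
```python
from h import *
ca,sa=np.cos(-.055),np.sin(-.055)
for n,f,b,s in(('top','t0.png',(285,170,335,220),12),('side','s0.png',(270,190,340,260),10)):
    x0,y0,x1,y1=b;p=cv2.imread('pics/'+f)
    im=cv2.resize(p[y0:y1,x0:x1],None,fx=s,fy=s,interpolation=cv2.INTER_CUBIC)
    for z,r,col in((.06,.038,(0,0,255)),(.132,.0355,(0,255,0)),(.132,.038,(255,0,0)),(.076,.031,(255,0,255))):
        q=[np.array([.5592,-.1893])+np.array([[ca,-sa],[sa,ca]])@np.array([a*r,c*r]) for a,c in((1,1),(1,-1),(-1,-1),(-1,1))]
        uv=((proj(n,[[*k,z] for k in q])-[x0,y0]+.5)*s-.5)
        cv2.polylines(im,[uv.round().astype(int).reshape(-1,1,2)],True,col,1)
    cv2.imwrite('pics/ov_%s.png'%n,im)
```

```text
(no output)
```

View pics/ov_top.png

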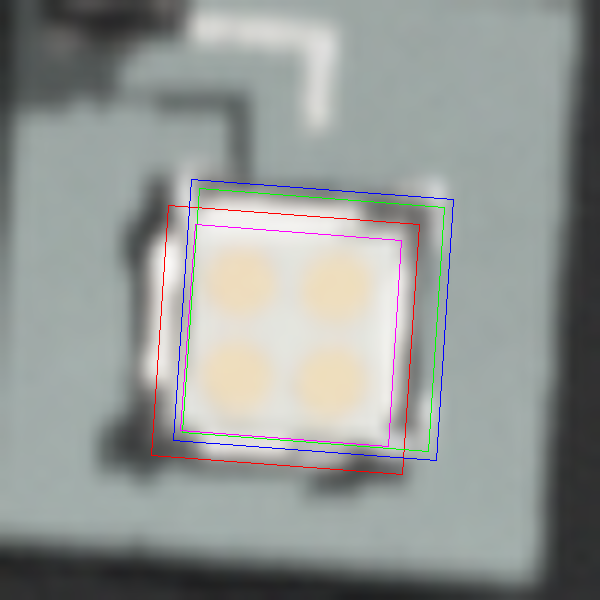

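View pics/ov_side.png

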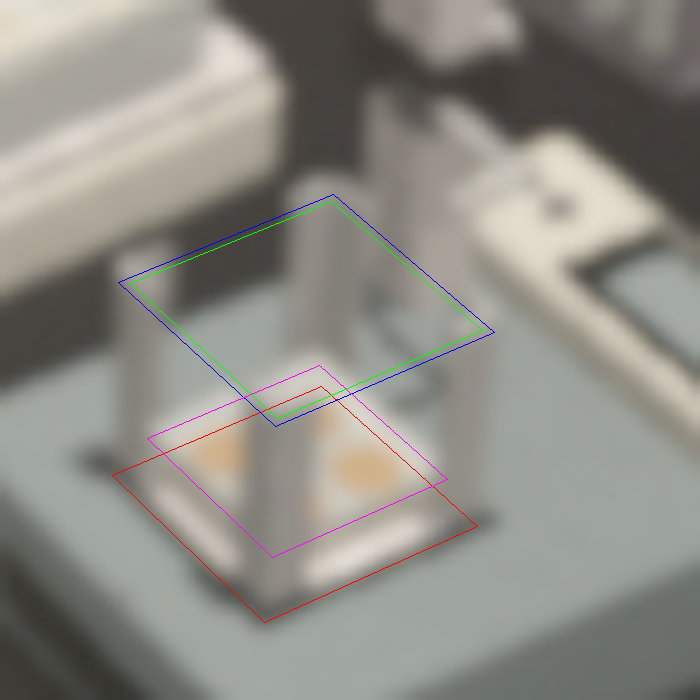

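Run:
```python
from h import *
p=cv2.imread('pics/s0.png')[:,:,::-1]
crop(p,255,205,325,275,10,'d1.png')
p=cv2.imread('pics/t0.png')[:,:,::-1]
crop(p,275,140,345,225,9,'d2.png')
```

```text
(no output)
```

View pics/d1.png

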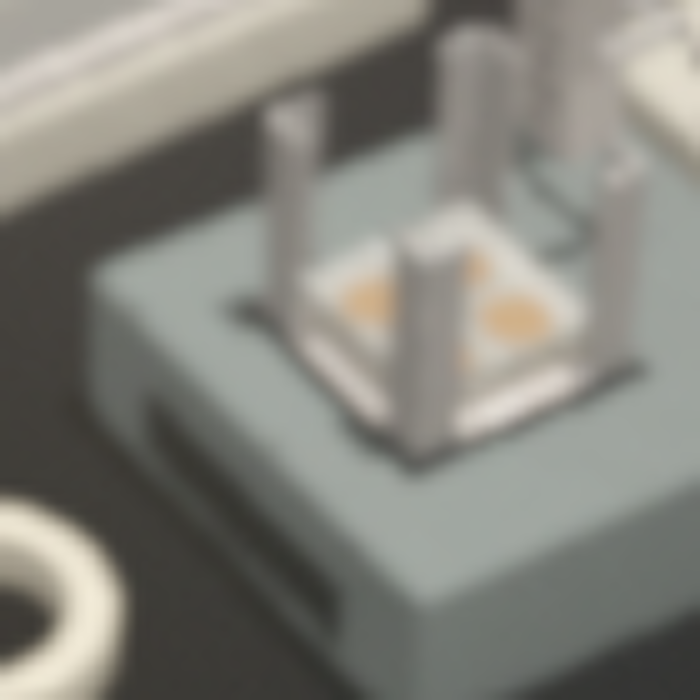

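View pics/d2.png

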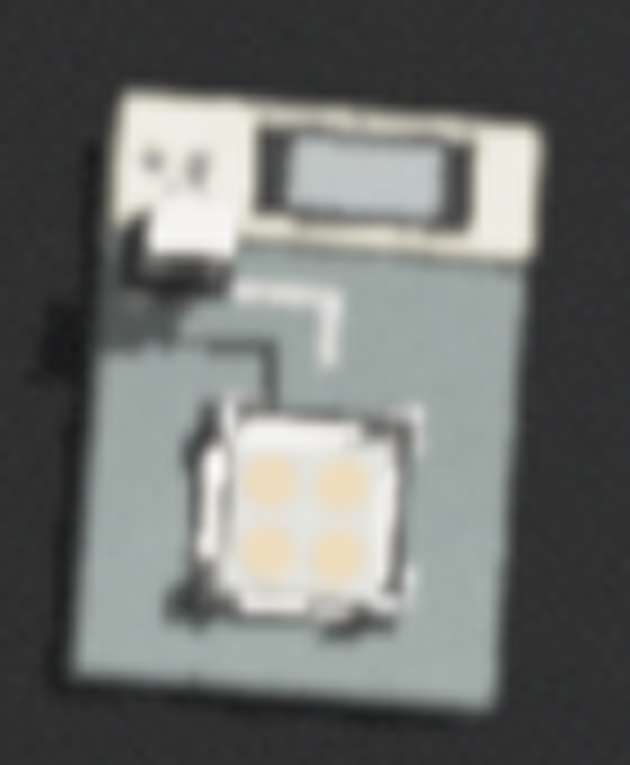

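Run:
```python
from h import *
S=lambda L:[(255+(a+.5)/10-.5,205+(b+.5)/10-.5) for a,b in L]
T=lambda L:[(275+(a+.5)/9-.5,140+(b+.5)/9-.5) for a,b in L]
yaw=-.058;M=np.array([[np.cos(yaw),-np.sin(yaw)],[np.sin(yaw),np.cos(yaw)]])
def cen(W,loc): 
    c=W[:,:2]-np.array(loc)@M.T; print(c,'mean',c.mean(0))
W=onz('top',T([(72,675),(500,712)]),.056);print('yaw',np.arctan2(-(W[0]-W[1])[0],(W[0]-W[1])[1]));cen(W,[(-.07,.085),(-.07,-.085)])
W=onz('top',T([(122,92),(543,125)]),.07);print('yaw',np.arctan2(-(W[0]-W[1])[0],(W[0]-W[1])[1]));cen(W,[(.165,.085),(.165,-.085)])
W=onz('side',S([(95,275),(420,605)]),.056);print('yaw',np.arctan2(-(W[0]-W[1])[0],(W[0]-W[1])[1]));cen(W,[(-.07,.085),(-.07,-.085)])
print('post tops side');W=onz('side',S([(275,110),(415,250),(637,170)]),.132);cen(W,[(-.0375,.0375),(-.0375,-.0375),(.0375,-.0375)])
print('pad corner');W=onz('side',S([(415,460),(640,370),(240,310)]),.056);cen(W,[(-.038,-.038),(.038,-.038),(-.038,.038)])
W=onz('side',S([(372,300),(517,320)]),.075);print(W.mean(0))
print('posts top cam');W=onz('top',T([(415,415),(410,580)]),.132);cen(W,[(.0375,-.0375),(-.0375,-.0375)])
```

```text
yaw -0.06411863445621765
[[ 0.5616 -0.1862]
 [ 0.5604 -0.1888]] mean [ 0.561  -0.1875]
yaw -0.057903889395501985
[[ 0.5623 -0.1879]
 [ 0.5623 -0.1881]] mean [ 0.5623 -0.188 ]
yaw -0.06343322594156947
[[ 0.5649 -0.1873]
 [ 0.5641 -0.1842]] mean [ 0.5645 -0.1857]
post tops side
[[ 0.5664 -0.1822]
 [ 0.5637 -0.1795]
 [ 0.5616 -0.1845]] mean [ 0.5639 -0.182 ]
pad corner
[[ 0.5657 -0.1823]
 [ 0.5673 -0.1861]
 [ 0.5609 -0.1766]] mean [ 0.5646 -0.1817]
[ 0.5591 -0.1887  0.075 ]
posts top cam
[[ 0.5612 -0.1841]
 [ 0.5722 -0.1872]] mean [ 0.5667 -0.1856]
```

Call:
{"name": "play_rows", "arguments": {
  "moves": [0.37, 0.45, 0, 0, 0, 0, 0.37, 0.45, -0.1, 0, 0, 0, 0.37, 0.45, -0.1, 0, 0, 0]
}}

```text
time: 13.4
ee_pos: [0.5649, -0.1846, 0.1401]
tool_rot: [-1.57, 0.039, -0.044]
wrist_force: [0.6, 0.0, -0.4]
width: 0.0611
```

```bash
cat > wm.py <<'E'
from h import *
import sys
# manual: project expected square
def ov(name,c,yaw,items,box,s,fn,p):
    ca,sa=np.cos(yaw),np.sin(yaw);x0,y0,x1,y1=box
    im=cv2.resize(p[y0:y1,x0:x1,::-1],None,fx=s,fy=s,interpolation=cv2.INTER_CUBIC)
    for z,r,col in items:
        q=[np.array(c)+np.array([[ca,-sa],[sa,ca]])@np.array([a*r,b*r]) for a,b in((1,1),(1,-1),(-1,-1),(-1,1))]
        uv=((proj(name,[[*k,z] for k in q])-[x0,y0]+.5)*s-.5)
        cv2.polylines(im,[uv.round().astype(int).reshape(-1,1,2)],True,col,1)
    cv2.imwrite('pics/'+fn,im)
E
python3 - <<'E'
from wm import *
delta([.564,-.1843,.078],np.pi/2-.055)
p,d=cap('side');crop(p,275,180,340,255,8,'s9c.png')
E
```

```text
t 13.4 ee [ 0.5649 -0.1846  0.1401] jawyaw 1.5174 q6 -1.854 w 0.0611 F [ 0.6204  0.034  -0.4215]
delta cm [-0.0884  0.0256 -6.2119] rot [-0.0004  0.0032 -0.0016]
```

View pics/s9c.png

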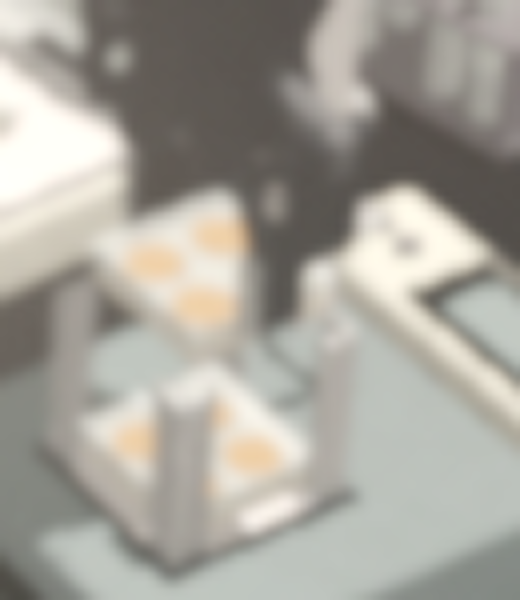

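Run:
```python
from h import *
g=lambda L:[(275+(a+.5)/8-.5,180+(b+.5)/8-.5) for a,b in L]
W=onz('side',g([(153,262),(222,237),(203,305)]),.154);print(W,(W[1]+W[2])/2)
W=onz('side',g([(135,440),(255,455)]),.075);print(W,W.mean(0))
W=onz('side',g([(70,290),(182,400),(335,335)]),.132);print(W)
```

```text
[[ 0.549  -0.1721  0.154 ]
 [ 0.5779 -0.1751  0.154 ]
 [ 0.5477 -0.2012  0.154 ]] [ 0.5628 -0.1882  0.154 ]
[[ 0.5442 -0.1724  0.075 ]
 [ 0.5741 -0.2044  0.075 ]] [ 0.5591 -0.1884  0.075 ]
[[ 0.5334 -0.1456  0.132 ]
 [ 0.5269 -0.2168  0.132 ]
 [ 0.5931 -0.2207  0.132 ]]
```

Call:
{"name": "play_rows", "arguments": {
  "moves": [-0.15, 0.08, -0.3, 0, 0, 0, -0.15, 0.08, -0.8, 0, 0, 0, -0.15, 0.08, -1.3, 0, 0, 0, -0.15, 0.08, -1.8, 0, 0, 0, -0.15, 0.08, -1.8, 0, 0, 0]
}}

```text
time: 14.08
ee_pos: [0.563, -0.1837, 0.1214]
tool_rot: [-1.569, 0.041, -0.044]
wrist_force: [-1.1, 0.7, 0.1]
width: 0.0608
```

Run:
```python
from h import *
delta([.5637,-.1840,.078],np.pi/2-.055)
p,d=cap('side');crop(p,275,180,340,255,8,'s10c.png')
```

```text
t 14.07 ee [ 0.563  -0.1837  0.1214] jawyaw 1.5171 q6 -1.854 w 0.0608 F [-1.1073  0.6721  0.0845]
delta cm [ 0.0722 -0.0299 -4.3434] rot [-0.0009  0.002  -0.0013]
```

View pics/s10c.png

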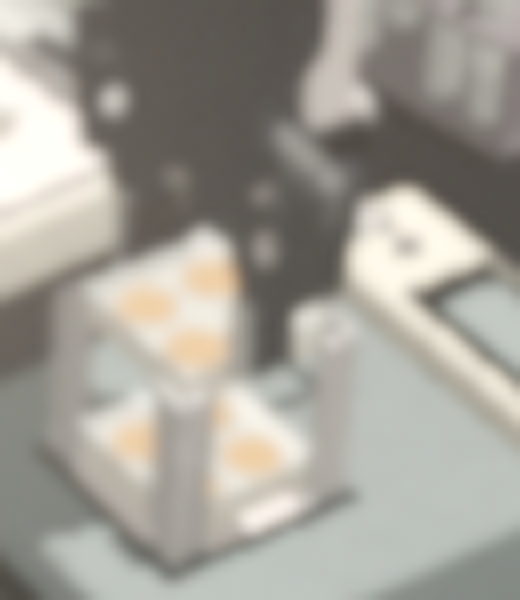

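Call:
{"name": "play_rows", "arguments": {
  "moves": [0, 0, -1, 0, 0, 0, 0, 0, -2, 0, 0, 0, 0, 0, -3, 0, 0, 0, 0, 0, -4, 0, 0, 0, 0, 0, -4.25, 0, 0, 0, 0, 0, -4.25, 0, 0, 0]
}}

```text
time: 14.88
ee_pos: [0.5632, -0.1838, 0.0791]
tool_rot: [-1.57, 0.04, -0.044]
wrist_force: [-0.3, 0.5, -0.5]
width: 0.0609
```

Run:
```python
from h import *
delta([.5637,-.1840,.078],np.pi/2-.055)
p,d=cap('side');crop(p,275,180,340,255,8,'s11c.png')
```

```text
t 14.88 ee [ 0.5632 -0.1838  0.0791] jawyaw 1.5172 q6 -1.854 w 0.0609 F [-0.3428  0.4842 -0.4529]
delta cm [ 0.0475 -0.0213 -0.1091] rot [-0.0007  0.0024 -0.0014]
```

View pics/s11c.png

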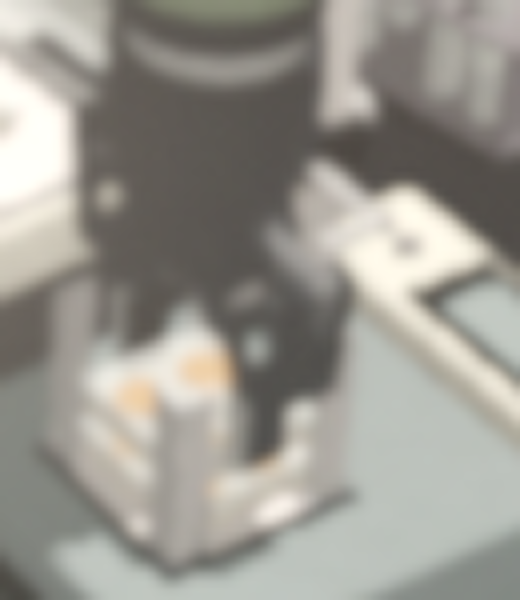

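Call:
{"name": "play_rows", "arguments": {
  "moves": [0, 0, -0.1, 0, 0, 0, 0, 0, -0.2, 0, 0, 0, 0, 0, -0.2, 0, 0, 0]
}}

```text
time: 15.3
ee_pos: [0.5634, -0.1839, 0.0775]
tool_rot: [-1.57, 0.04, -0.045]
wrist_force: [-0.8, -0.3, -1.0]
width: 0.0611
```

Call:
{"name": "play_rows", "arguments": {
  "moves": [0, 0, -0.1, 0, 0, 0, 0, 0, -0.2, 0, 0, 0, 0, 0, -0.2, 0, 0, 0]
}}

```text
time: 15.68
ee_pos: [0.5635, -0.1839, 0.077]
tool_rot: [-1.57, 0.039, -0.045]
wrist_force: [-2.7, -0.5, 8.6]
width: 0.061
```

Call:
{"name": "play_rows", "arguments": {
  "moves": [0, 0, 0.1, 0, 0, 0, 0, 0, 0.1, 0, 0, 0, 0, 0, 0.1, 0, 0, 0, 0, 0, 1, 0, 0, 0, 0, 0, 5, 0, 0, 0, 0, 0, 11, 0, 0, 0, 0, 0, 12, 0, 0, 0],
  "grip": 0.75
}}

```text
time: 16.55
ee_pos: [0.566, -0.1847, 0.2023]
tool_rot: [-1.573, 0.031, -0.053]
wrist_force: [0.8, -0.3, -0.7]
width: 0.0745
```

Call:
{"name": "play_rows", "arguments": {
  "moves": [0, 3, 0, 0, 0, 0, 0, 8, 0, 0, 0, 0, 0, 14, 0, 0, 0, 0, 0, 20, 0, 0, 0, 0, 0, 24.5, 0, 0, 0, 0, 0, 24.5, 0, 0, 0, 0],
  "grip": 1
}}

```text
time: 17.3
ee_pos: [0.5654, 0.0631, 0.2018]
tool_rot: [-1.573, 0.029, -0.048]
wrist_force: [0.0, 1.0, 0.0]
width: 0.0851
```

Run:
```python
from h import *
delta([.6175,.062,.15],np.pi/2+.037)
p,d=cap('side');crop(p,275,180,340,255,8,'s12c.png'); cap('top');wells('side',(180,145,300,225)); wells('top',(145,145,255,225))
p,d=load('top');crop(p,285,165,335,220,10,'t12c.png')
```

```text
t 17.3 ee [0.5654 0.0631 0.2018] jawyaw 1.5218 q6 -1.427 w 0.0851 F [0.0242 1.0294 0.0435]
delta cm [ 5.2125 -0.1081 -5.1843] rot [0.0021 0.0124 0.086 ]
side 22
[[ 0.6218  0.2879 -0.1177 20.1238]
 [ 0.5281  0.2888 -0.0054 20.1964]
 [ 0.6182  0.1827  0.0533 20.2609]
 [ 0.5301  0.182  -0.0708 20.2476]
 [ 0.6165  0.0611  0.0316 20.3059]]
top 16
[[ 0.6231  0.2904 -0.1255 19.8966]
 [ 0.6199  0.1863  0.0498 19.1295]
 [ 0.5297  0.2913 -0.0092 20.0973]
 [ 0.5314  0.1846 -0.0538 19.7163]]
```

View pics/s12c.png

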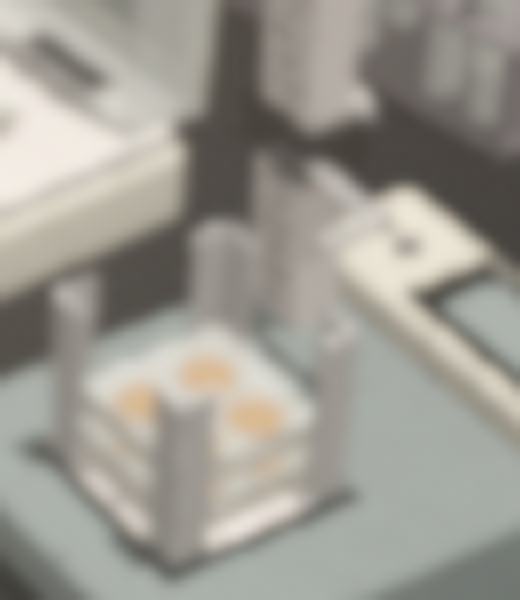

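View pics/t12c.png

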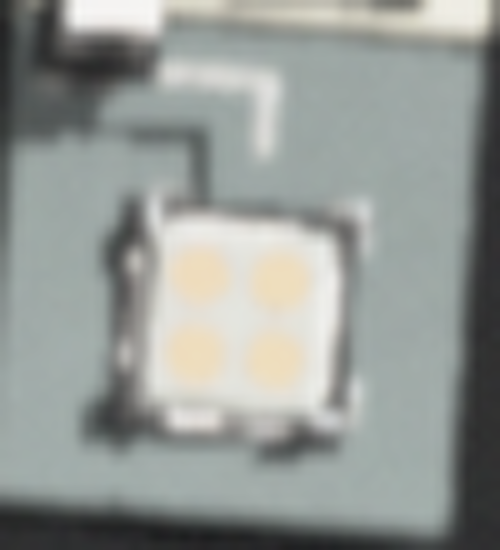

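Run:
```python
from h import *
g=lambda L:[(285+(a+.5)/10-.5,165+(b+.5)/10-.5) for a,b in L]
print(onz('top',g([(200,272),(282,282),(195,355),(275,360)]),.091).mean(0))
g=lambda L:[(275+(a+.5)/8-.5,180+(b+.5)/8-.5) for a,b in L]
W=onz('side',g([(137,402),(257,413)]),.091);print(W.mean(0))
```

```text
[ 0.5621 -0.186   0.091 ]
[ 0.5613 -0.1858  0.091 ]
```

Call:
{"name": "play_rows", "arguments": {
  "moves": [2.5, 0, -1, 0, 0.01, 0.04, 5.2, 0.1, -4, 0, 0.01, 0.084, 5.2, 0.1, -8, 0, 0.01, 0.084, 5.2, 0.1, -11, 0, 0.01, 0.084, 5.2, 0.1, -11, 0, 0.01, 0.084]
}}

```text
time: 18.02
ee_pos: [0.6158, 0.0595, 0.0893]
tool_rot: [-1.575, -0.02, 0.026]
wrist_force: [-0.7, -1.1, 1.3]
width: 0.0855
```

Run:
```python
from h import *
delta([.6173,.064,.0475],np.pi/2+.035)
p,d=cap('side');crop(p,190,120,310,220,6,'s13c.png')
```

```text
t 18.02 ee [0.6158 0.0595 0.0893] jawyaw 1.6004 q6 -1.518 w 0.0855 F [-0.6826 -1.0794  1.348 ]
delta cm [ 0.1486  0.4525 -4.1814] rot [ 0.004  -0.0036  0.0054]
```

View pics/s13c.png

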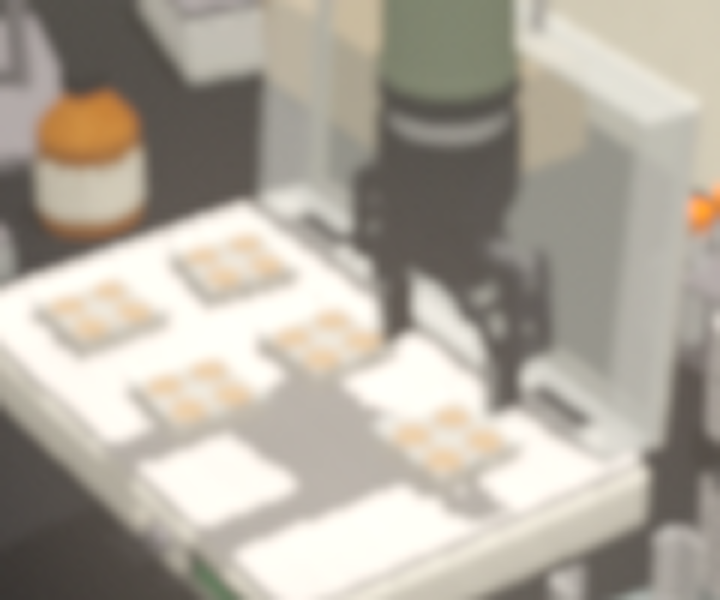

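Call:
{"name": "play_rows", "arguments": {
  "moves": [0.15, 0.45, -1.5, 0, 0, 0, 0.15, 0.45, -3, 0, 0, 0, 0.15, 0.45, -4.1, 0, 0, 0, 0.15, 0.45, -4.2, 0, 0, 0, 0.15, 0.45, -4.2, 0, 0, 0]
}}

```text
time: 18.7
ee_pos: [0.619, 0.0645, 0.0495]
tool_rot: [-1.574, -0.024, 0.023]
wrist_force: [0.7, 0.5, -0.5]
width: 0.0853
```

Call:
{"name": "play_rows", "arguments": {
  "moves": [0, 0, 0, 0, 0, 0, 0, 0, 0, 0, 0, 0, 0, 0, 0, 0, 0, 0, 0, 0, 0, 0, 0, 0],
  "grip": -0.2,
  "grip_force": 30
}}

```text
time: 19.2
ee_pos: [0.6195, 0.0645, 0.0503]
tool_rot: [-1.574, -0.026, 0.022]
wrist_force: [-0.2, -0.3, 6.5]
width: 0.0608
```

Run:
```python
from h import *
delta([.6173,.064,.0475],np.pi/2+.035)
```

```text
t 19.2 ee [0.6195 0.0645 0.0503] jawyaw 1.6008 q6 -1.511 w 0.0608 F [-0.2441 -0.3052  6.5468]
delta cm [-0.2214 -0.05   -0.2821] rot [0.0034 0.0026 0.005 ]
```

Call:
{"name": "play_rows", "arguments": {
  "moves": [0, 0, 2, 0, 0, 0, 0, 0, 6, 0, 0, 0, 0, 0, 11, 0, 0, 0, -3, -2, 14, 0, 0, 0, -5.5, -7, 14, 0, 0, -0.03, -5.5, -13, 14, 0, 0, -0.06, -5.5, -19, 14, 0, 0, -0.09, -5.5, -24.9, 14, 0, 0, -0.09]
}}

```text
time: 20.2
ee_pos: [0.564, -0.1862, 0.1899]
tool_rot: [-1.574, 0.046, -0.049]
wrist_force: [0.0, -0.1, -0.3]
width: 0.0609
```

Call:
{"name": "play_rows", "arguments": {
  "moves": [0, 0, 0, 0, 0, 0, 0, 0, 0, 0, 0, 0]
}}

```text
time: 20.45
ee_pos: [0.5635, -0.1859, 0.1893]
tool_rot: [-1.572, 0.047, -0.048]
wrist_force: [0.5, 0.0, -0.8]
width: 0.0609
```

Run:
```python
from h import *
delta([.5642,-.1845,.15],np.pi/2-.055)
p,d=cap('side');crop(p,275,160,340,255,6,'s14c.png')
```

```text
t 20.45 ee [ 0.5635 -0.1859  0.1893] jawyaw 1.5098 q6 -1.846 w 0.0609 F [ 0.4973  0.0049 -0.7855]
delta cm [ 0.0703  0.1441 -3.9263] rot [0.0022 0.0006 0.006 ]
```

View pics/s14c.png

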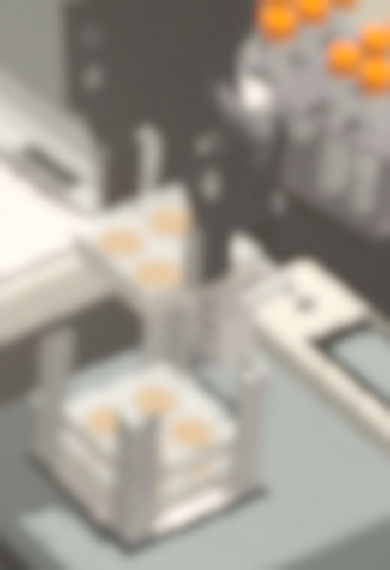

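Held level; lower in stages.

Call:
{"name": "play_rows", "arguments": {
  "moves": [0.07, 0.14, -2, 0, 0, 0.006, 0.07, 0.14, -4, 0, 0, 0.006, 0.07, 0.14, -5.5, 0, 0, 0.006, 0.07, 0.14, -6.5, 0, 0, 0.006, 0.07, 0.14, -6.5, 0, 0, 0.006]
}}

```text
time: 21.12
ee_pos: [0.5641, -0.1833, 0.1239]
tool_rot: [-1.572, 0.042, -0.041]
wrist_force: [-0.1, 0.2, -0.8]
width: 0.0607
```

Run:
```python
from h import *
delta([.5642,-.1845,.0985],np.pi/2-.055)
```

```text
t 21.12 ee [ 0.5641 -0.1833  0.1239] jawyaw 1.5177 q6 -1.849 w 0.0607 F [-0.1187  0.1555 -0.8388]
delta cm [ 0.0055 -0.1197 -2.5353] rot [ 0.0019 -0.0004 -0.0019]
```

Call:
{"name": "play_rows", "arguments": {
  "moves": [0, -0.12, -0.8, 0, 0, 0, 0, -0.12, -1.6, 0, 0, 0, 0, -0.12, -2.3, 0, 0, 0, 0, -0.12, -2.6, 0, 0, 0, 0, -0.12, -2.6, 0, 0, 0]
}}

```text
time: 21.75
ee_pos: [0.5642, -0.1846, 0.0978]
tool_rot: [-1.572, 0.042, -0.042]
wrist_force: [-0.2, -0.5, -0.3]
width: 0.0609
```

Run:
```python
from h import *
delta([.5642,-.1845,.097],np.pi/2-.055)
```

```text
t 21.75 ee [ 0.5642 -0.1846  0.0978] jawyaw 1.5178 q6 -1.851 w 0.0609 F [-0.1506 -0.4941 -0.2515]
delta cm [-0.0041  0.0068 -0.0843] rot [ 0.002  -0.0002 -0.002 ]
```

Half a millimetre above; press down slightly, release, and rise.

Call:
{"name": "play_rows", "arguments": {
  "moves": [0, 0, -0.08, 0, 0, 0, 0, 0, -0.12, 0, 0, 0, 0, 0, -0.12, 0, 0, 0]
}}

```text
time: 22.12
ee_pos: [0.5645, -0.1846, 0.0973]
tool_rot: [-1.573, 0.041, -0.042]
wrist_force: [-1.3, 0.2, 5.4]
width: 0.0603
```

Call:
{"name": "play_rows", "arguments": {
  "moves": [0, 0, 0.1, 0, 0, 0, 0, 0, 0.1, 0, 0, 0, 0, 0, 0.1, 0, 0, 0, 0, 0, 1, 0, 0, 0, 0, 0, 5, 0, 0, 0, 0, 0, 10, 0, 0, 0, 0, 0, 11, 0, 0, 0],
  "grip": 0.75
}}

```text
time: 23.0
ee_pos: [0.5664, -0.1853, 0.2118]
tool_rot: [-1.575, 0.035, -0.048]
wrist_force: [0.2, 0.5, 0.3]
width: 0.0747
```

Call:
{"name": "play_rows", "arguments": {
  "moves": [0, 5, 0, 0, 0, 0, 0, 11, 0, 0, 0, 0, -1, 17, 0, 0, 0, 0, -2, 23, 0, 0, 0, 0, -3, 29, 0, 0, 0, 0, -3.3, 35, 0, 0, 0, 0, -3.3, 37, 0, 0, 0, 0, -3.3, 37, 0, 0, 0, 0],
  "grip": 1
}}

```text
time: 24.0
ee_pos: [0.5331, 0.1852, 0.2112]
tool_rot: [-1.576, 0.034, -0.046]
wrist_force: [0.3, -0.3, -0.2]
width: 0.0855
```

Run:
```python
from h import *
delta([.5308,.1852,.10],np.pi/2-.065)
p,d=cap('side');crop(p,275,170,340,255,8,'s15c.png');crop(p,170,100,340,250,4,'s15d.png'); wells('side',(180,145,300,225)); 
p,d=cap('top');crop(p,285,165,335,220,10,'t15c.png')
```

```text
t 24.0 ee [0.5331 0.1852 0.2112] jawyaw 1.52 q6 -1.198 w 0.0855 F [ 0.3324 -0.3135 -0.1561]
delta cm [ -0.228   -0.0019 -11.1232] rot [ 0.006   0.0073 -0.0142]
side 18
[[ 0.6216  0.2878 -0.1136 20.0163]
 [ 0.528   0.2886 -0.0062 20.3091]
 [ 0.6182  0.1827  0.0552 20.2468]
 [ 0.5301  0.182  -0.0715 20.3318]]
```

View pics/s15c.png

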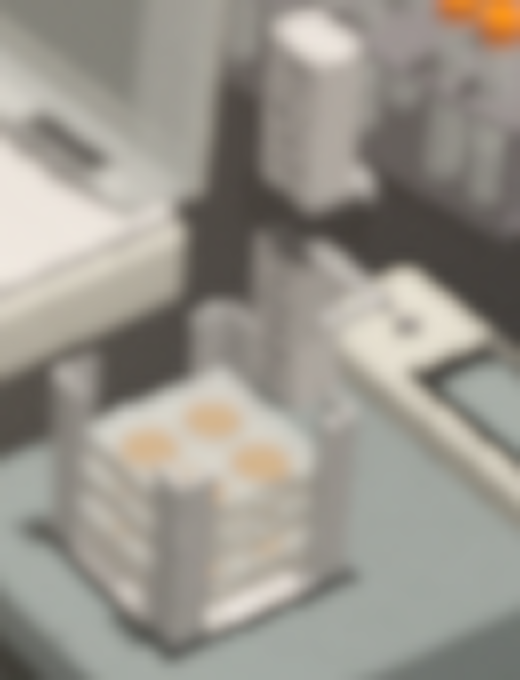

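View pics/t15c.png

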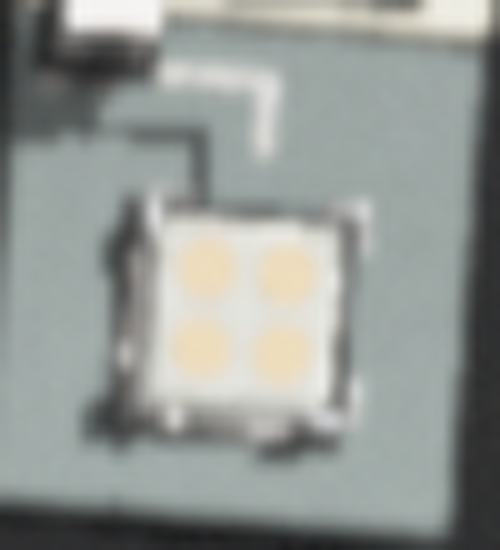

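View pics/s15d.png

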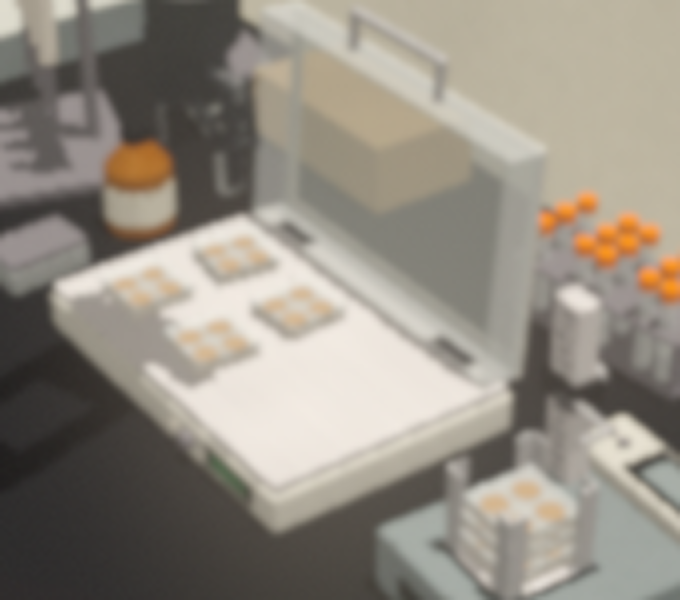

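Call:
{"name": "play_rows", "arguments": {
  "moves": [-0.2, 0, -4, 0.006, 0.007, -0.014, -0.2, 0, -9, 0.006, 0.007, -0.014, -0.3, 0, -13, 0.006, 0.007, -0.014, -0.3, 0, -13.5, 0.006, 0.007, -0.014, -0.3, 0, -13.5, 0.006, 0.007, -0.014]
}}

```text
time: 24.72
ee_pos: [0.5313, 0.1825, 0.0774]
tool_rot: [-1.57, 0.053, -0.056]
wrist_force: [0.2, -0.2, 0.2]
width: 0.0855
```

Run:
```python
from h import *
delta([.5308,.1852,.047],np.pi/2-.067)
```

```text
t 24.73 ee [0.5313 0.1825 0.0774] jawyaw 1.5015 q6 -1.19 w 0.0855 F [ 0.2244 -0.1558  0.2027]
delta cm [-0.054   0.2674 -3.0383] rot [0.     0.0019 0.0023]
```

Call:
{"name": "play_rows", "arguments": {
  "moves": [-0.1, 0.25, -1.5, 0, 0, 0, -0.1, 0.25, -2.8, 0, 0, 0, -0.1, 0.25, -3.1, 0, 0, 0, -0.1, 0.25, -3.1, 0, 0, 0]
}}

```text
time: 25.22
ee_pos: [0.5302, 0.1851, 0.0461]
tool_rot: [-1.57, 0.053, -0.055]
wrist_force: [-0.7, 0.2, 0.6]
width: 0.0856
```

Call:
{"name": "play_rows", "arguments": {
  "moves": [0, 0, 0, 0, 0, 0, 0, 0, 0, 0, 0, 0, 0, 0, 0, 0, 0, 0, 0, 0, 0, 0, 0, 0],
  "grip": -0.2,
  "grip_force": 30
}}

```text
time: 25.72
ee_pos: [0.5306, 0.1853, 0.0467]
tool_rot: [-1.57, 0.052, -0.056]
wrist_force: [-0.3, 1.1, 4.9]
width: 0.0607
```

Call:
{"name": "play_rows", "arguments": {
  "moves": [0, 0, 2, 0, 0, 0, 0, 0, 7, 0, 0, 0, 0, -3, 12, 0, 0, 0, 0, -8, 15, 0, 0, 0, 0.5, -14, 15, 0, 0, 0, 1, -20, 15, 0, 0, 0, 2, -26, 15, 0, 0, 0, 3, -31, 15, 0, 0, 0]
}}

```text
time: 26.72
ee_pos: [0.5603, -0.127, 0.1963]
tool_rot: [-1.57, 0.053, -0.056]
wrist_force: [0.5, 0.4, -0.4]
width: 0.0609
```

Run:
```python
from h import *
delta([.5618,-.1845,.19],np.pi/2-.055)
```

```text
t 26.73 ee [ 0.5603 -0.127   0.1963] jawyaw 1.5008 q6 -1.744 w 0.0609 F [ 0.5442  0.4026 -0.4081]
delta cm [ 0.154  -5.7538 -0.6306] rot [-0.0003  0.0019  0.015 ]
```

Call:
{"name": "play_rows", "arguments": {
  "moves": [0.15, -4, -0.6, 0, 0, 0.015, 0.15, -5.7, -0.6, 0, 0, 0.015, 0.15, -5.7, -2, 0, 0, 0.015, 0.15, -5.7, -4, 0, 0, 0.015, 0.15, -5.7, -4, 0, 0, 0.015]
}}

```text
time: 27.35
ee_pos: [0.5603, -0.1818, 0.1542]
tool_rot: [-1.568, 0.044, -0.04]
wrist_force: [-0.6, -0.4, -1.0]
width: 0.0615
```

Run:
```python
from h import *
delta([.5618,-.1845,.111],np.pi/2-.055)
p,d=cap('side');crop(p,275,160,340,255,6,'s16c.png')
```

```text
t 27.35 ee [ 0.5603 -0.1818  0.1542] jawyaw 1.5173 q6 -1.852 w 0.0615 F [-0.638  -0.4108 -1.0149]
delta cm [ 0.1458 -0.2674 -4.3237] rot [-0.0025 -0.0027 -0.0015]
```

View pics/s16c.png

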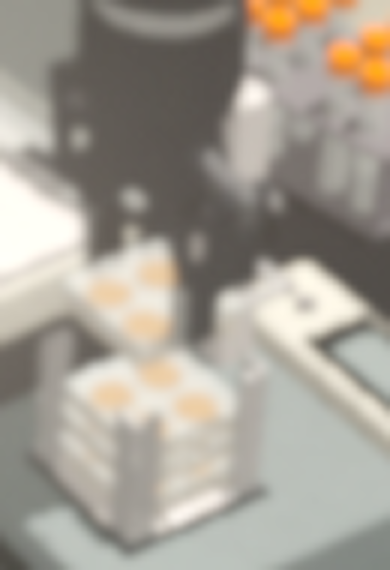

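Call:
{"name": "play_rows", "arguments": {
  "moves": [0.2, -0.27, -0.5, 0, 0, 0, 0.2, -0.27, -1.2, 0, 0, 0, 0.2, -0.27, -2, 0, 0, 0, 0.2, -0.27, -3, 0, 0, 0, 0.2, -0.27, -4, 0, 0, 0, 0.2, -0.27, -4.3, 0, 0, 0, 0.2, -0.27, -4.3, 0, 0, 0]
}}

```text
time: 28.28
ee_pos: [0.5632, -0.185, 0.1122]
tool_rot: [-1.569, 0.043, -0.041]
wrist_force: [1.4, 0.1, -0.1]
width: 0.0607
```

Call:
{"name": "play_rows", "arguments": {
  "moves": [-0.1, 0, -0.1, 0, 0, 0, -0.1, 0, -0.25, 0, 0, 0, -0.1, 0, -0.3, 0, 0, 0, -0.1, 0, -0.3, 0, 0, 0]
}}

```text
time: 28.78
ee_pos: [0.5623, -0.1851, 0.1097]
tool_rot: [-1.569, 0.042, -0.042]
wrist_force: [-1.4, -0.1, 4.5]
width: 0.0609
```

Contact at the expected height (0.1097). Release; move back for the next one.

Call:
{"name": "play_rows", "arguments": {
  "moves": [0, 0, 0.1, 0, 0, 0, 0, 0, 0.1, 0, 0, 0, 0, 0, 0.1, 0, 0, 0, 0, 0, 1, 0, 0, 0, 0, 0, 5, 0, 0, 0, 0, 0, 10, 0, 0, 0, 0, 0, 11, 0, 0, 0],
  "grip": 0.75
}}

```text
time: 29.65
ee_pos: [0.5641, -0.1857, 0.2243]
tool_rot: [-1.571, 0.036, -0.048]
wrist_force: [0.7, -0.5, 0.3]
width: 0.0747
```

Call:
{"name": "play_rows", "arguments": {
  "moves": [0, 5, -0.5, 0, 0, 0, 0, 11, -0.5, 0, 0, 0, -1, 17, -0.5, 0, 0, 0, -2, 23, -0.5, 0, 0, 0, -3, 29, -0.5, 0, 0, 0, -3.3, 35, -0.5, 0, 0, 0, -3.4, 41, -1, 0, 0, 0, -3.5, 47, -2, 0, 0, 0],
  "grip": 1
}}

```text
time: 30.65
ee_pos: [0.5287, 0.2862, 0.2041]
tool_rot: [-1.572, 0.036, -0.048]
wrist_force: [0.8, -0.9, 0.7]
width: 0.0854
```

Run:
```python
from h import *
p,d=cap('side');crop(p,275,170,340,255,8,'s17c.png'); wells('side',(180,145,300,225)); 
p,d=cap('top');crop(p,285,165,335,220,10,'t17c.png')
delta([.529,.292,.08],np.pi/2-.008)
```

```text
side 15
[[ 0.6218  0.2879 -0.1153 20.0295]
 [ 0.528   0.2888 -0.0106 20.3153]
 [ 0.6183  0.1828  0.0506 20.2605]]
t 30.75 ee [0.5276 0.2893 0.2021] jawyaw 1.5231 q6 -1.038 w 0.0857 F [ 0.7141 -1.3014  0.402 ]
delta cm [  0.1444   0.272  -12.2111] rot [0.0003 0.0046 0.0397]
```

View pics/s17c.png

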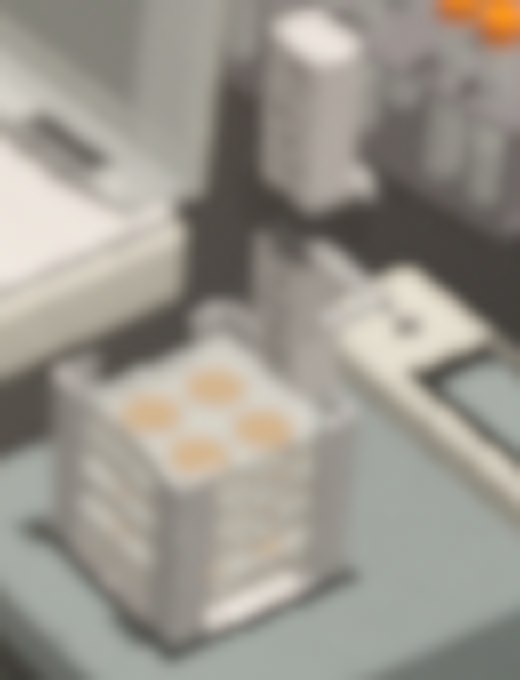

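View pics/t17c.png

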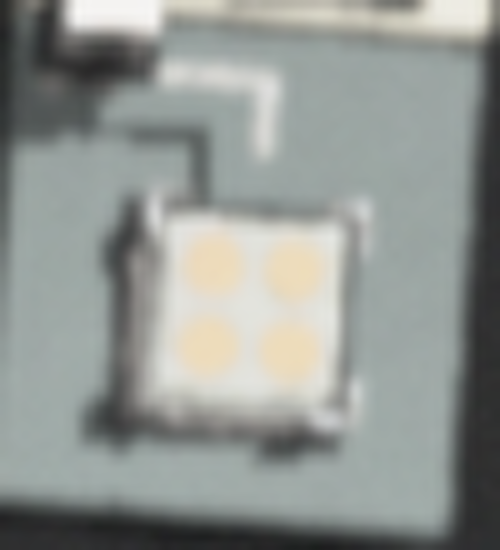

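Call:
{"name": "play_rows", "arguments": {
  "moves": [0.1, 0.25, -5, 0, 0.005, 0.04, 0.1, 0.25, -10, 0, 0.005, 0.04, 0.1, 0.25, -12.2, 0, 0.005, 0.04, 0.1, 0.25, -12.2, 0, 0.005, 0.04]
}}

```text
time: 31.25
ee_pos: [0.5271, 0.2903, 0.0779]
tool_rot: [-1.574, 0.011, -0.002]
wrist_force: [0.2, -0.1, 0.5]
width: 0.0856
```

Run:
```python
from h import *
delta([.529,.292,.047],np.pi/2-.008)
```

```text
t 31.25 ee [0.5271 0.2903 0.0779] jawyaw 1.5626 q6 -1.078 w 0.0856 F [ 0.1564 -0.1338  0.5445]
delta cm [ 0.1867  0.1738 -3.0937] rot [ 0.0032 -0.0052  0.0002]
```

Call:
{"name": "play_rows", "arguments": {
  "moves": [0.15, 0.17, -1.5, 0, 0, 0, 0.15, 0.17, -2.8, 0, 0, 0, 0.15, 0.17, -3.1, 0, 0, 0, 0.15, 0.17, -3.1, 0, 0, 0]
}}

```text
time: 31.75
ee_pos: [0.5287, 0.292, 0.0469]
tool_rot: [-1.574, 0.011, -0.002]
wrist_force: [-0.4, 0.5, 0.1]
width: 0.0853
```

Call:
{"name": "play_rows", "arguments": {
  "moves": [0, 0, 0, 0, 0, 0, 0, 0, 0, 0, 0, 0, 0, 0, 0, 0, 0, 0, 0, 0, 0, 0, 0, 0],
  "grip": -0.2,
  "grip_force": 30
}}

```text
time: 32.25
ee_pos: [0.5292, 0.2923, 0.0478]
tool_rot: [-1.573, 0.009, -0.003]
wrist_force: [-0.8, -0.0, 6.0]
width: 0.0606
```

Call:
{"name": "play_rows", "arguments": {
  "moves": [0, 0, 2, 0, 0, 0, 0, 0, 7, 0, 0, 0, 0, -3, 12, 0, 0, 0, 0, -9, 15, 0, 0, 0, 0.5, -15, 15, 0, 0, 0, 1, -21, 15, 0, 0, 0, 2, -27, 15, 0, 0, -0.02, 3, -33, 15, 0, 0, -0.04]
}}

```text
time: 33.25
ee_pos: [0.5589, -0.0396, 0.1974]
tool_rot: [-1.573, 0.042, -0.035]
wrist_force: [0.4, 0.3, -1.0]
width: 0.0613
```

Run:
```python
from h import *
delta([.5624,-.185,.19],np.pi/2-.055)
```

```text
t 33.25 ee [ 0.5589 -0.0396  0.1974] jawyaw 1.5221 q6 -1.611 w 0.0613 F [ 0.4109  0.3092 -0.9705]
delta cm [  0.3534 -14.5375  -0.7423] rot [ 0.0021 -0.0044 -0.0063]
```

Call:
{"name": "play_rows", "arguments": {
  "moves": [0.3, -5, -0.7, 0, 0, -0.006, 0.35, -10, -0.7, 0, 0, -0.006, 0.35, -14.5, -0.7, 0, 0, -0.006, 0.35, -14.5, -2, 0, 0, -0.006, 0.35, -14.5, -4, 0, 0, -0.006, 0.35, -14.5, -4, 0, 0, -0.006]
}}

```text
time: 34.0
ee_pos: [0.5608, -0.1833, 0.1551]
tool_rot: [-1.571, 0.05, -0.035]
wrist_force: [0.4, 0.7, -1.3]
width: 0.0607
```

Run:
```python
from h import *
delta([.5624,-.185,.1275],np.pi/2-.055)
p,d=cap('side');crop(p,275,150,340,255,6,'s18c.png')
```

```text
t 34.0 ee [ 0.5608 -0.1833  0.1551] jawyaw 1.5166 q6 -1.849 w 0.0607 F [ 0.3714  0.6691 -1.3413]
delta cm [ 0.1627 -0.1738 -2.7605] rot [-0.0001 -0.0095 -0.0008]
```

View pics/s18c.png

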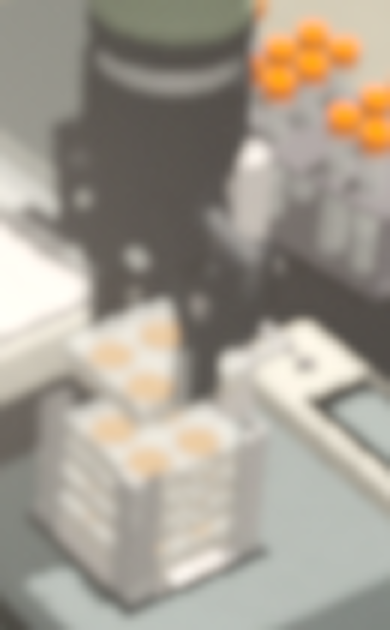

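Call:
{"name": "play_rows", "arguments": {
  "moves": [0.15, -0.17, -0.2, 0, -0.008, 0, 0.15, -0.17, -1, 0, -0.008, 0, 0.15, -0.17, -1.8, 0, -0.008, 0, 0.15, -0.17, -2.5, 0, -0.008, 0, 0.15, -0.17, -2.6, 0, -0.008, 0, 0.15, -0.17, -2.6, 0, -0.008, 0]
}}

```text
time: 34.8
ee_pos: [0.5633, -0.1853, 0.1304]
tool_rot: [-1.571, 0.042, -0.043]
wrist_force: [0.4, 0.0, -1.0]
width: 0.0608
```

Run:
```python
from h import *
delta([.5624,-.185,.1268],np.pi/2-.055)
p,d=cap('side');crop(p,275,150,340,255,6,'s19c.png')
```

```text
t 34.8 ee [ 0.5633 -0.1853  0.1304] jawyaw 1.5168 q6 -1.853 w 0.0608 F [ 0.4183  0.0415 -0.9947]
delta cm [-0.0867  0.0275 -0.3569] rot [ 0.0009  0.0011 -0.001 ]
```

View pics/s19c.png

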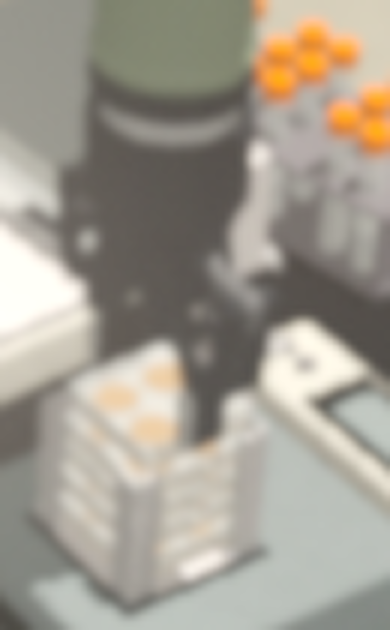

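Call:
{"name": "play_rows", "arguments": {
  "moves": [-0.08, 0, -0.2, 0, 0, 0, -0.08, 0, -0.35, 0, 0, 0, -0.08, 0, -0.4, 0, 0, 0, -0.08, 0, -0.4, 0, 0, 0]
}}

```text
time: 35.35
ee_pos: [0.5626, -0.1854, 0.1268]
tool_rot: [-1.572, 0.041, -0.044]
wrist_force: [0.3, -0.3, 1.1]
width: 0.0609
```

Call:
{"name": "play_rows", "arguments": {
  "moves": [0, 0, -0.06, 0, 0, 0, 0, 0, -0.06, 0, 0, 0]
}}

```text
time: 35.6
ee_pos: [0.5626, -0.1854, 0.1268]
tool_rot: [-1.572, 0.041, -0.044]
wrist_force: [-1.3, 0.2, 5.2]
width: 0.0611
```

Call:
{"name": "play_rows", "arguments": {
  "moves": [0, 0, 0.05, 0, 0, 0, 0, 0, 0.1, 0, 0, 0, 0, 0, 0.1, 0, 0, 0, 0, 0, 1, 0, 0, 0, 0, 0, 5, 0, 0, 0, 0, 0, 10, 0, 0, 0, 0, 0, 11, 0, 0, 0],
  "grip": 0.75
}}

```text
time: 36.48
ee_pos: [0.5644, -0.186, 0.2413]
tool_rot: [-1.574, 0.035, -0.05]
wrist_force: [0.3, -0.3, -0.4]
width: 0.0749
```

Call:
{"name": "play_rows", "arguments": {
  "moves": [0, 5, 0, 0, 0, 0, -3, 11, 0, 0, 0, 0, -6, 17, 0, 0, 0, 0, -6, 20, 0, 0, 0, 0, -6, 20, 0, 0, 0, 0, -6, 20, 0, 0, 0, 0]
}}

```text
time: 37.22
ee_pos: [0.5044, 0.0136, 0.241]
tool_rot: [-1.575, 0.035, -0.05]
wrist_force: [0.5, -0.4, -0.0]
width: 0.0746
```

Run:
```python
from h import *
p,d=cap('side','s20.png');crop(p,275,170,340,255,8,'s20c.png'); wells('side',(180,145,300,225)); 
p,d=cap('top','t20.png');crop(p,285,165,335,220,10,'t20c.png')
delta([.72,.1775,.38],0)
```

```text
side 12
[[ 0.6218  0.2879 -0.114  19.9307]
 [ 0.6182  0.1827  0.0518 20.2232]]
t 37.33 ee [0.5046 0.013  0.241 ] jawyaw 1.5156 q6 -1.508 w 0.0746 F [-0.3421  0.1175  0.0357]
delta cm [21.5395 16.4462 13.8977] rot [ 0.0106  0.0041 -1.5156]
```

View pics/s20c.png

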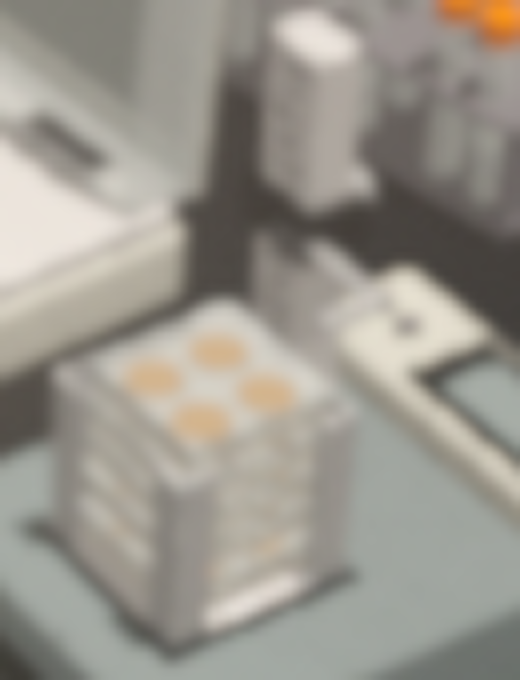

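View pics/t20c.png

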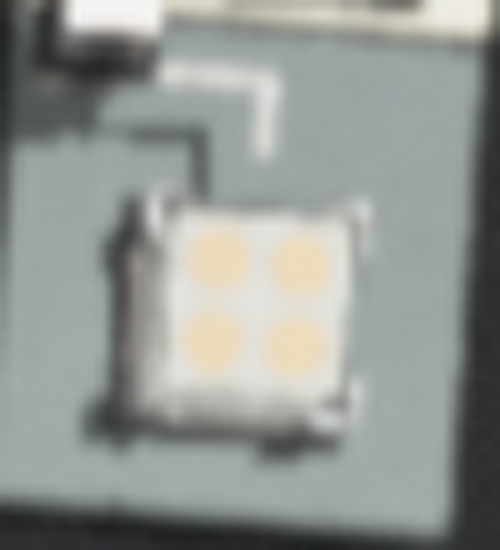

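View pics/t20.png

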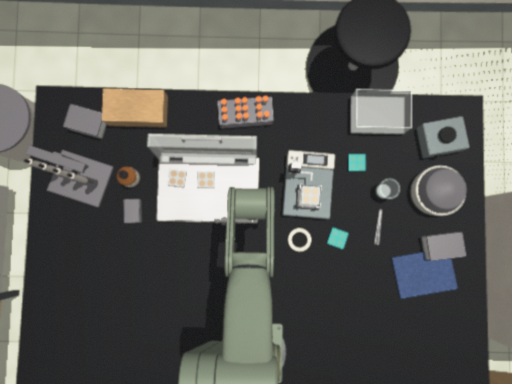

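Run:
```python
from h import *
p,d=load('top')
print(pt('top',[(285+258/10,165+303/10),(285+220/10,165+260/10),(285+300/10,165+345/10),(285+265/10,165+130/10)],d))
print(wells('top',(145,145,250,225)))
p,d=load('side')
print(pt('side',[(275+210/8,170+390/8),(275+330/8,170+265/8)],d))
```

```text
[[ 0.5615 -0.189   0.1392]
 [ 0.5762 -0.1758  0.1379]
 [ 0.5472 -0.2036  0.1397]
 [ 0.6223 -0.1913  0.1342]]
top 8
[[ 0.6231  0.2903 -0.1222 19.9036]
 [ 0.62    0.1849  0.0492 20.0144]]
[[ 0.6231  0.2903 -0.1222 19.9036]
 [ 0.62    0.1849  0.0492 20.0144]]
[[ 0.5599 -0.1933  0.1395]
 [ 0.643  -0.1618  0.1391]]
```

Call:
{"name": "play_rows", "arguments": {
  "moves": [0, 2, 3, 0, 0, -0.18, 2, 5, 6, 0, 0, -0.36, 5, 8, 9, 0, 0, -0.54, 8, 11, 12, 0, 0, -0.72, 11, 13, 13.5, 0, 0, -0.9, 15, 15, 13.9, 0, 0, -1.08, 18, 16, 13.9, 0, 0, -1.26, 21.6, 16.4, 13.9, 0, 0, -1.44],
  "grip": -0.3
}}

```text
time: 38.33
ee_pos: [0.7221, 0.1764, 0.3796]
tool_rot: [-1.251, 1.157, -1.164]
wrist_force: [0.8, -0.2, 0.5]
width: 0.0295
```

Call:
{"name": "play_rows", "arguments": {
  "moves": [0, 0, 0, 0, 0, -0.07, 0, 0, 0, 0, 0, -0.07, 0, 0, 0, 0, 0, -0.07]
}}

```text
time: 38.7
ee_pos: [0.7221, 0.1755, 0.3798]
tool_rot: [-1.219, 1.209, -1.215]
wrist_force: [-0.8, 0.6, -0.2]
width: 0.03
```

Run:
```python
from h import *
delta([.723,.1775,.30],0)
p,d=cap('side');crop(p,170,0,340,150,4,'s21c.png')
```

```text
t 38.7 ee [0.7221 0.1755 0.3798] jawyaw -0.0013 q6 0.226 w 0.03 F [-0.7816  0.6006 -0.1734]
delta cm [ 0.0905  0.1998 -7.9762] rot [ 0.0096 -0.0042  0.0012]
```

View pics/s21c.png

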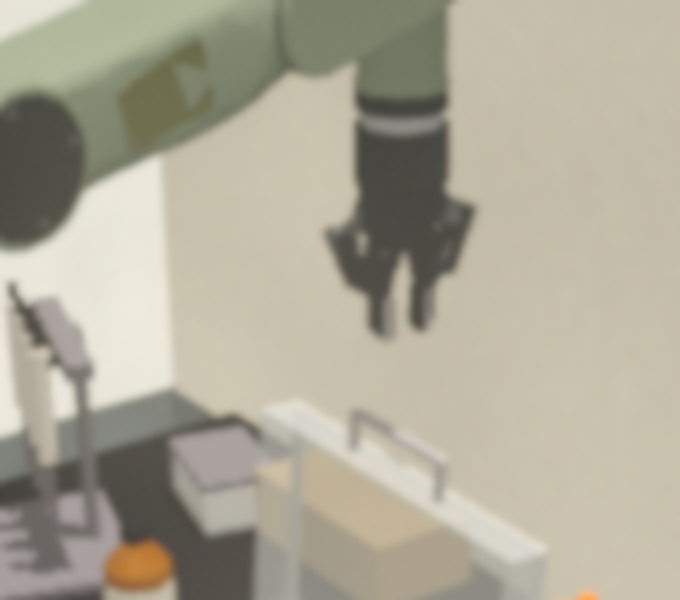

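Call:
{"name": "play_rows", "arguments": {
  "moves": [0.1, 0.15, -3, 0.009, 0, 0, 0.1, 0.15, -6, 0.009, 0, 0, 0.1, 0.15, -8, 0.009, 0, 0, 0.1, 0.15, -9.9, 0.009, 0, 0, 0.1, 0.15, -10, 0.009, 0, 0, 0.1, 0.15, -10, 0.009, 0, 0]
}}

```text
time: 39.5
ee_pos: [0.723, 0.1772, 0.2814]
tool_rot: [-1.21, 1.211, -1.209]
wrist_force: [-0.5, 0.1, 0.2]
width: 0.0296
```

Call:
{"name": "play_rows", "arguments": {
  "moves": [0, 0, 0, 0, 0, 0, 0, 0, 0, 0, 0, 0, 0, 0, 0, 0, 0, 0, 0, 0, 0, 0, 0, 0],
  "grip": -1,
  "grip_force": 40
}}

```text
time: 40.0
ee_pos: [0.7234, 0.1773, 0.2831]
tool_rot: [-1.208, 1.21, -1.21]
wrist_force: [0.3, 0.3, 6.4]
width: 0.0079
```

Run:
```python
from h import *
delta([.723,.1775,.28],0)
R=.2458
s=robot.sense()['ee_pos']
f=lambda a:R*np.array([-np.cos(a+.0814),np.sin(a+.0814)])
for a in (1.6,1.5,1.4,1.3,1.2,1.1,1,.9,.8,.7,.6,.5,.4,.3,.2,.1,0): print(a,(100*(f(a)-f(1.65))).round(2))
```

```text
t 40.0 ee [0.7234 0.1773 0.2831] jawyaw -0.0008 q6 0.226 w 0.0079 F [0.3458 0.274  6.4439]
delta cm [-0.0436  0.0242 -0.3058] rot [-0.0005  0.0007  0.0008]
1.6 [-1.22  0.17]
1.5 [-3.67  0.31]
1.4 [-6.13  0.22]
1.3 [-8.56 -0.12]
1.2 [-10.95  -0.71]
1.1 [-13.26  -1.52]
1 [-15.49  -2.57]
0.9 [-17.59  -3.83]
0.8 [-19.57  -5.3 ]
0.7 [-21.38  -6.95]
0.6 [-23.02  -8.78]
0.5 [-24.47 -10.76]
0.4 [-25.72 -12.88]
0.3 [-26.74 -15.11]
0.2 [-27.54 -17.44]
0.1 [-28.11 -19.83]
0 [-28.43 -22.27]
```

Call:
{"name": "play_rows", "arguments": {
  "moves": [-1.2, 0, 0.2, 0, 0, 0, -3.67, 0, 0.3, 0, 0, 0, -6.13, 0, 0.22, 0, 0, 0, -8.56, 0, -0.12, 0, 0, 0, -10.95, 0, -0.71, 0, 0, 0, -13.26, 0, -1.52, 0, 0, 0, -15.49, 0, -2.57, 0, 0, 0, -17.59, 0, -3.83, 0, 0, 0]
}}

```text
time: 41.0
ee_pos: [0.5461, 0.1773, 0.2447]
tool_rot: [-1.208, 1.209, -1.21]
wrist_force: [1.9, 0.9, -1.9]
width: 0.0077
```

Run:
```python
from h import *
s=robot.sense()['ee_pos'];print(s,robot.sense()['width'],robot.sense()['wrist_force'])
R=.2458
f=lambda a:R*np.array([-np.cos(a+.0814),np.sin(a+.0814)])
p0=np.array([.7234,.2831])
for a in (.8,.7,.6,.5,.4,.3,.2,.1,0): print(a,(100*(f(a)-f(1.65)+p0-s[[0,2]])).round(2))
p,d=cap('side');crop(p,170,40,340,190,4,'s22c.png')
```

```text
[0.5461 0.1773 0.2447] 0.007730156672305817 [ 1.8917  0.9286 -1.9007]
0.8 [-1.83 -1.46]
0.7 [-3.65 -3.12]
0.6 [-5.29 -4.95]
0.5 [-6.74 -6.93]
0.4 [-7.99 -9.05]
0.3 [ -9.01 -11.28]
0.2 [ -9.81 -13.6 ]
0.1 [-10.38 -15.99]
0 [-10.7  -18.43]
```

View pics/s22c.png

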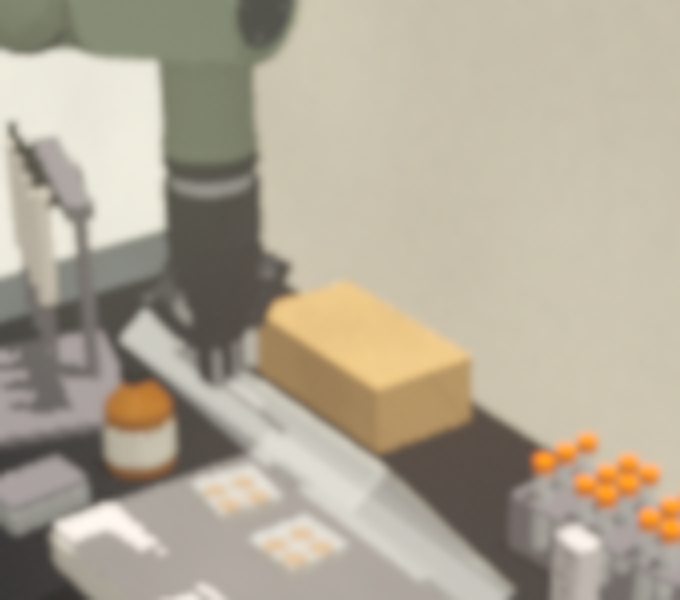

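Call:
{"name": "play_rows", "arguments": {
  "moves": [-1.83, 0, -1.46, 0, 0, 0, -3.65, 0, -3.12, 0, 0, 0, -5.29, 0, -4.95, 0, 0, 0, -6.74, 0, -6.93, 0, 0, 0, -7.99, 0, -9.05, 0, 0, 0, -9.01, 0, -11.28, 0, 0, 0, -9.5, 0, -12.5, 0, 0, 0, -9.81, 0, -13.6, 0, 0, 0]
}}

```text
time: 42.05
ee_pos: [0.4463, 0.1774, 0.1065]
tool_rot: [-1.21, 1.21, -1.208]
wrist_force: [5.9, -0.9, -4.0]
width: 0.0079
```

Run:
```python
from h import *
s=robot.sense()['ee_pos'];print(s,robot.sense()['width'],robot.sense()['wrist_force'])
R=.2458
f=lambda a:R*np.array([-np.cos(a+.0814),np.sin(a+.0814)])
p0=np.array([.7234,.2831])
for a in (.2,.15,.1,.05,0): print(a,(100*(f(a)-f(1.65)+p0-s[[0,2]])).round(2))
```

```text
[0.4463 0.1774 0.1065] 0.007877939819355513 [ 5.8596 -0.9073 -4.0444]
0.2 [0.17 0.23]
0.15 [-0.14 -0.96]
0.1 [-0.4  -2.17]
0.05 [-0.59 -3.38]
0 [-0.72 -4.6 ]
```

Call:
{"name": "play_rows", "arguments": {
  "moves": [-0.2, 0, -0.9, 0, 0, 0, -0.35, 0, -1.8, 0, 0, 0, -0.5, 0, -2.7, 0, 0, 0, -0.6, 0, -3.5, 0, 0, 0, -0.65, 0, -4.2, 0, 0, 0, -0.7, 0, -4.7, 0, 0, 0, -0.7, 0, -4.9, 0, 0, 0, -0.7, 0, -4.9, 0, 0, 0]
}}

```text
time: 43.05
ee_pos: [0.4393, 0.1774, 0.0638]
tool_rot: [-1.208, 1.209, -1.208]
wrist_force: [-14.1, -5.2, 56.7]
width: 0.0076
```

Run:
```python
from h import *
delta([.439,.177,.057],0)
p,d=cap('side');crop(p,170,100,310,230,5,'s23c.png')
```

```text
t 43.05 ee [0.4393 0.1774 0.0638] jawyaw 0.0003 q6 0.357 w 0.0076 F [-14.08    -5.2432  56.6547]
delta cm [-0.0332 -0.0408 -0.6796] rot [-0.0013  0.0004 -0.0003]
```

View pics/s23c.png

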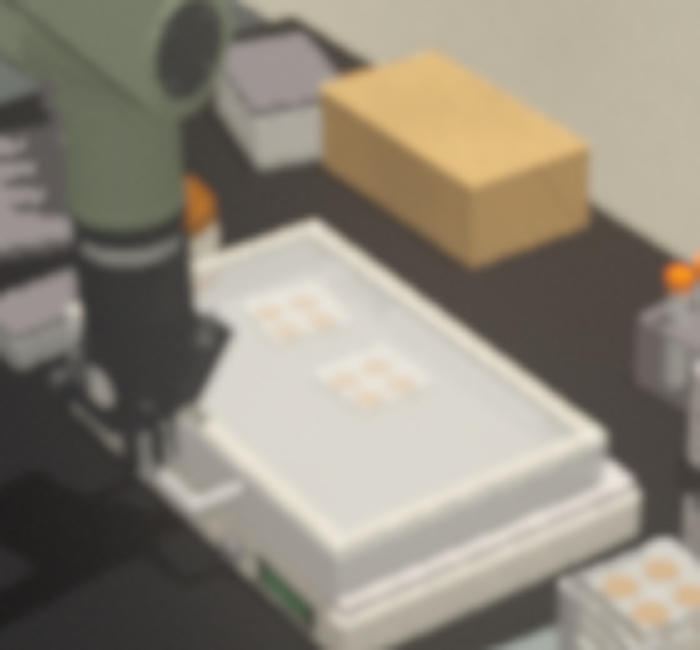

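Call:
{"name": "play_rows", "arguments": {
  "moves": [0, 0, 0, 0, 0, 0, 0, 0, 0, 0, 0, 0]
}}

```text
time: 43.35
ee_pos: [0.4392, 0.1773, 0.0643]
tool_rot: [-1.208, 1.209, -1.208]
wrist_force: [-2.5, -1.4, 12.3]
width: 0.0074
```

Call:
{"name": "play_rows", "arguments": {
  "moves": [0, 0, 0, 0, 0, 0, 0, 0, 0, 0, 0, 0, 0, 0, 0, 0, 0, 0, 0, 0, 0, 0, 0, 0],
  "grip": -0.3
}}

```text
time: 43.85
ee_pos: [0.4391, 0.1773, 0.064]
tool_rot: [-1.208, 1.209, -1.208]
wrist_force: [-0.1, -0.6, 0.2]
width: 0.0298
```

Call:
{"name": "play_rows", "arguments": {
  "moves": [0, 0, 1, 0, 0, 0, 0, 0, 3, 0, 0, 0, 0, 0, 8, 0, 0, 0, 0, 0, 14, 0, 0, 0, -4, 0, 18, 0, 0, 0, -8, -3, 20, 0, 0, 0, -10, -6, 20, 0, 0, 0, -10, -6, 20, 0, 0, 0]
}}

```text
time: 44.85
ee_pos: [0.3377, 0.1162, 0.2651]
tool_rot: [-1.206, 1.209, -1.21]
wrist_force: [0.1, 1.4, -0.5]
width: 0.0295
```

Call:
{"name": "play_rows", "arguments": {
  "moves": [0, 0, 0, 0, 0, 0, 0, 0, 0, 0, 0, 0]
}}

```text
time: 45.1
ee_pos: [0.3383, 0.1167, 0.2651]
tool_rot: [-1.206, 1.209, -1.21]
wrist_force: [0.8, 0.6, -0.6]
width: 0.0297
```

Run:
```python
from h import *
p,d=cap('side','s24.png');crop(p,170,110,350,260,4,'s24c.png')
p,d=cap('top','t24.png');crop(p,145,145,345,260,4,'t24c.png')
f=lambda L:[(145+a/4,145+b/4) for a,b in L]
print(pt('top',f([(225,340),(60,170),(250,300),(255,305)]),d),robot.sense()['wrist_force'],robot.sense()['time'])
```

```text
[[0.4343 0.1937 0.0705]
 [0.5826 0.3441 0.0835]
 [0.4707 0.173  0.0657]
 [0.4673 0.1719 0.0311]] [ 0.4791 -0.3106  0.0765] 45.2
```

View pics/s24c.png

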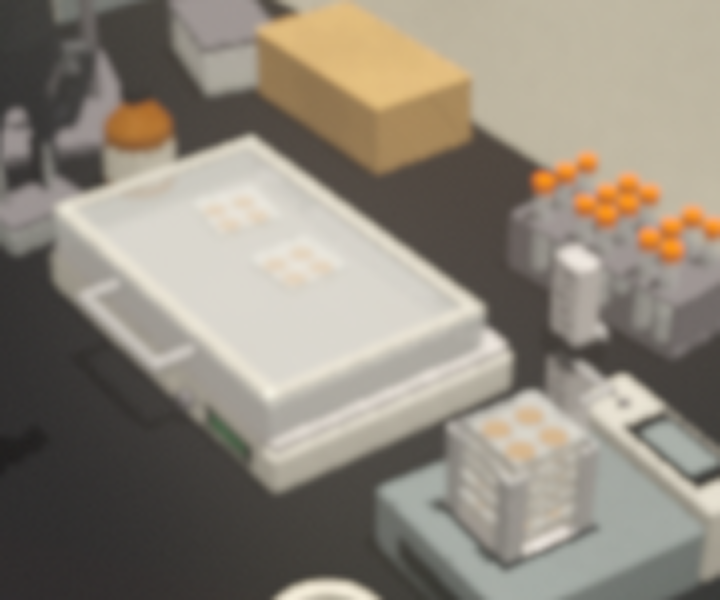

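View pics/t24c.png

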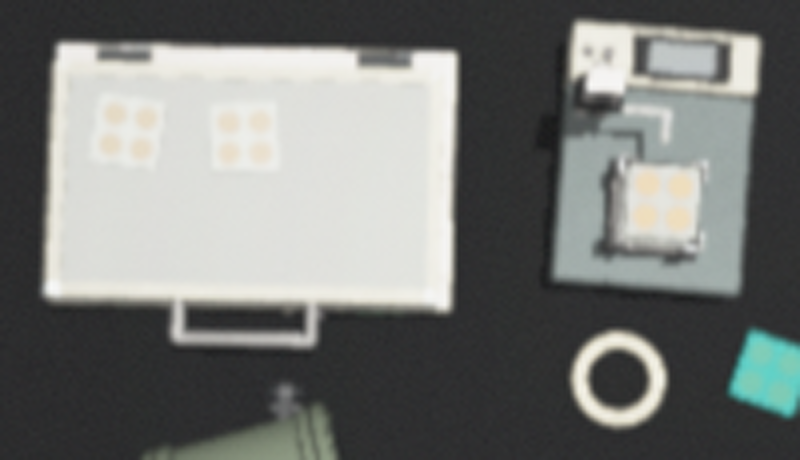

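Run:
```python
from h import *
print(workorder.close_job())
```

```text
the job is handed in; nothing more can be done
None
```

I finished the job and handed it in after about 45 s of the 210 s allowed. I opened the hood onto its stop, added four dishes to the one already on the platform, and lowered the hood shut by hand. The other two dishes stayed on the warming plate.

**Stack:** there are five dishes, square and lids up between the guides. The last top-camera depth readings put the stack top at 0.138 to 0.140 m against the 0.140 m mark. The side camera read 0.1395 m for the top dish and 0.139 m for a point near the pointer.

**Dishes left:** two lie flat under the hood, where they started.

**Hood:** the last pictures match the ones taken before opening, so I take it as fully shut. The arm is clear of everything.

Three checks were not clean:
- **Camera disagreement:** the two cameras differed by 2 to 5 mm on the platform's position, so I set each dish down by contact force. Every dish settled between the guides.
- **Hood press:** the bar slipped a few millimetres in the pinch at the end, and I pressed on the shut hood with about 57 N for a moment before easing off. That is under the 120 N wrist limit, and only the fingers were touching.
- **Handle bar:** depth readings of the bar were 0.068 to 0.069 m before opening and 0.0705 m after. I put that down to noise, since the bar sits at the same pixels.

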